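# Line up the heel blocks under the clamping bridge

## Task

Make the three loose wooden blocks on the gluing board into one tight, square row ready for clamping: each block's inner end flush against the fence behind the bridge, sides touching, and the end block touching the side stop. Nudge them gently along the board without lifting or tipping them or pressing hard, and leave the glue bottle and the mug alone.

Things in the scene. Friction and masses are not known exactly. Their poses are not given: they have to be found in the camera images.
- jig: gluing jig fixed to the bench; origin at the centre of its underside, its x towards the robot, its y to the robot's right (-y of the world), turned up to 0.2 rad from that. Plywood board 300 (x) x 400 (y) x 18 thick, with a fence, a side stop and a bridge on it, all rigid. When the row is made the blocks fill jig x 0 to 100 and y -35 to 115, in any order, with block centres at x = 50
- fence (a point): middle of the upper edge of the fence's face: an aluminium strip on the robot's side of the board, along jig y, 18 high above the board, its face (turned away from the robot) at jig x = 100, spanning y -160 to 160; axes as the jig's
- stop (a point): middle of the upper edge of the side stop's face: an aluminium strip on the board along jig x, 18 high above the board, its face towards the blocks (facing jig -y) at jig y = 115, spanning x -20 to 100; axes as the jig's
- bridge (a point): middle of the lower outer edge of the dark wooden clamping bridge: it crosses the board over jig x 0 to 55, underside 83, top 128 above the board, on posts with inner faces at jig y = 175 and -175. In the row the blocks' outer ends come level with this edge: an upright gripper meets the bridge first; tilted 30 to 45 degrees, fingers pointing to the robot, it gets under. Axes as the jig's
- block_a: hardwood block with a fine pencil cross on top, 100 long (its x) x 50 wide (its y) x 32 high, 0.10 to 0.21 kg, all three alike and interchangeable; origin at the centre of its underside, z up. It lies loose and skewed on the jig's board, its inner end under the bridge, and slides easily
- block_b: hardwood block with a fine pencil cross on top, 100 long (its x) x 50 wide (its y) x 32 high, 0.10 to 0.21 kg, all three alike and interchangeable; origin at the centre of its underside, z up. It lies loose and skewed on the jig's board, its inner end under the bridge, and slides easily
- block_c: hardwood block with a fine pencil cross on top, 100 long (its x) x 50 wide (its y) x 32 high, 0.10 to 0.21 kg, all three alike and interchangeable; origin at the centre of its underside, z up. It lies loose and skewed on the jig's board, its inner end under the bridge, and slides easily
- glue: bystander: yellow glue bottle, 60 in diameter, 160 high, on the bench beyond the side-stop end of the jig (robot's right); origin at the centre of its underside
- mug: bystander: white mug, 80 in diameter, 90 high, on the bench at the jig's other end (robot's left); origin at the centre of its underside
There are look-alikes about, which are no part of the job. What is shaped like the block_b but black or red is not meant.

How it is judged:
By the outcome, as a careful person would: the job done as asked, in the order asked, and still so for the second after the job is handed in, with the robot touching nothing.
It also fails if it takes over 64 s, if anything falls off the work surface, if the arm or the gripper's body presses on something with over 40 N, if the wrist force passes 120 N, or if a joint passes its speed limit or range.

## Robot

A 6-joint arm with a two-finger parallel gripper is mounted at the origin on the work surface. World frame = base frame: x ahead of the robot, y to its left, z up, the work surface at z = 0. Lengths are in m, angles in rad, forces in N, time in s.
With the tool pointing down it reaches from about 0.375 to 0.9 m from the base axis. Payload 3.1 kg.
Tool frame: the origin (TCP) lies at the very end of the fingers, on their centre line; the grasp point (between the pads) lies env.hold_point_z behind it (env.hold_point_z is the distance from the TCP to the grasp point, in m); z points along the fingers, y is the direction in which the jaws open and shut (so a half turn about z gives the same grasp; the last joint's range is limited). The gripper opens to 87 mm and grips with 3 to 60 N. Pads are 19 mm wide; open, the fingers measure 117 mm over their backs; the gripper's body (75 mm by 190 mm) begins 51 mm behind the grasp point.
Start: joints at [-1.345, 0.527, 1.433, -0, 1.181, -0.178], TCP at [0.246, -0.575, 0.199] pointing down, gripper open.
Joint ranges: [-3.08, 3.08], [-0.75, 2.2], [0.22, 2.44], [-1.43, 4.57], [0, 2.65], [-2.85, 2.85]. Speed limits (rad/s): [2.79, 2.79, 3.14, 3.14, 3.14, 3.14].

## Interface

Orientations are given as [roll, pitch, yaw] about the fixed x, y, z axes, in that order (R = Rz(yaw) Ry(pitch) Rx(roll)).
In Python, from station import env gives the robot as it stands. The module is installed in compiled form; this text tells all that it offers.
- The arm moves only by the tool send_rows, never from a script. Its argument "moves" is a list that holds one entry, the list of rows, each a list of 7 numbers: the opening, from -1 (shut) to 1 (fully open), then the shift along the tool's x, y, z each as a share of 50 cm, from -1 to 1, then the turn, a rotation vector about the tool's x, y, z each as a share of 360 degrees, from -1 to 1. In form: [[[claw, dx, dy, dz, rx, ry, rz], ...]]. A call has 1 to 5 rows; each row shifts and turns the commanded pose from where the row before left it, along the tool's axes as they then stand; what a row does not reach is not made up. A row lasts 1/10 s, in which the tool goes at most 50 mm and 8.59 degrees, less where a joint would pass 70% of its speed; a pose out of reach is approached as far as the arm can. A call with a number of a shift or a turn outside -1 to 1 is refused whole. A call with a gripper value outside its range is refused whole. The fingers move at their own pace and stop on an object; "grip_force" is the grip in N (left out, the last holds). Time passes only in rows, so rows that do not move let the fingers close. It gives the time, the measured TCP pose, the force and the opening at its end, in the units of the state.
- env.sense(): the state, without advancing time (a new reading comes with each control period).
- env.camera(name): name is "side" or "top" or "wrist"; returns a dict with "img" (420x560x3 uint8, red, green, blue), "mtx" (3x3 intrinsics, pixels), "dist" ([k1, k2, p1, p2, k3] as OpenCV has them; the pictures are not rectified), "pose" (4x4, takes a point from camera to world coordinates); the wrist camera has in their place "tool_from_camera" (4x4, takes a point from camera to tool coordinates, whose origin is the TCP and whose axes are the flange's). Camera axes: x right, y down, z forward; pixel columns grow to the right and rows downward; lengths in m; the calibration is good to about 2 mm. A picture is of the moment at which its call begins: read the wrist's pose just before it. There is no depth.
- env.hand_in(): hands the job in, once; it reports no verdict.
Trained networks look in a picture, given as the dict that the camera call returned (one of the last four; its "shot" number tells which), for a name from the list of things; names that differ only in an ending like _2 or _b are one class to them, and where a whole thing is asked for, a point or a joint stands for the part that bears it (a point fixed in the world has none). Each returns a list of dicts, best first, with "conf" (0 to 1); they miss things now and then, are a little off and sometimes report something else, mostly with a low value. They report only what shows in the picture. A call takes as long as a camera call. They do not tell look-alikes from the thing itself.
- env.outline_of(picture, name): "pixels" (420x560 bool, what is visible of it) and "box" ([left, top, right, bottom] in pixels, round what is visible of it).
The state is a dict: "clock": time; "joint_positions": joint angles; "joint_vel": joint speeds; "joint_torque": joint torques, N m; "eef_pos": TCP position; "tcp_rot": TCP orientation; "wrist_force": force on the tool from outside, world axes, zero at the start; "wrist_torque": the same for the moment, N m; "grip_width": finger opening in m.
Only numpy, scipy, OpenCV 4.12 (cv2) and the standard library are available. Lean on these libraries where they do the work, as an engineer would, in place of code of your own. Each camera call takes 0.05 s, during which the arm holds its last target. There are 200 camera calls.

## Working session

There is one attempt and no reset: what is moved stays moved. The work goes in short steps, Python scripts to look and compute and a tool call to move; the robot and the scene stay as the last step left them, time stands still between calls to the robot, and variables do not carry over. Pictures are saved under pics/ and viewed, about 8 in all and at most 12, crops included, and the job is handed in when it is done.

Besides the shell and the picture viewer there is one more tool, called after "Request:" as name(argument=value, ...) on one line, values as JSON. send_rows: Moves the arm, as the interface text tells. Its arguments: {"type":"object","properties":{"moves":{"type":"array","items":{"type":"array","items":{"type":"array","items":{"type":"number","minimum":-1,"maximum":1}}}},"grip_force":{"type":"number"}},"required":["moves"]}

```bash
mkdir -p pics; python3 - <<'E'
from station import env
import cv2,numpy as np
s=env.sense();print({k:np.round(v,3).tolist() for k,v in s.items()}, env.hold_point_z)
for n in ("top","side"):
    c=env.camera(n);cv2.imwrite(f"pics/{n}0.png",c["img"][:,:,::-1]);print(n,c["mtx"].round(1).tolist(),np.round(c["dist"],4),c["pose"].round(3).tolist())
    for o in("block_a","glue","mug","jig"):
        for d in env.outline_of(c,o):print(o,round(d["conf"],2),d["box"],d["pixels"].sum())
E
```

```text
{'clock': 0.0, 'joint_positions': [-1.345, 0.528, 1.434, 0.0, 1.181, -0.178], 'joint_vel': [0.001, 0.0, 0.001, 0.001, -0.001, -0.001], 'joint_torque': [0.0, -44.004, -17.659, 0.063, 0.058, -0.0], 'eef_pos': [0.245, -0.574, 0.198], 'tcp_rot': [-3.139, -0.0, 0.404], 'wrist_force': [-0.106, 0.365, 0.467], 'wrist_torque': [-0.06, -0.051, -0.068], 'grip_width': 0.087} 0.0187
top [[466.6, 0.0, 278.2], [0.0, 466.6, 208.2], [0.0, 0.0, 1.0]] [-0.1249  0.      0.      0.      0.    ] [[0.017, -0.989, 0.145, 0.459], [-1.0, -0.017, -0.002, 0.005], [0.005, -0.145, -0.989, 1.124], [0.0, 0.0, 0.0, 1.0]]
block_a 0.97 [259.0, 205.5, 283.6, 238.9] 620
block_a 0.94 [238.5, 113.5, 283.2, 160.5] 963
block_a 0.75 [145.9, 216.1, 186.1, 269.7] 1360
block_a 0.63 [295.5, 105.9, 338.3, 146.9] 927
block_a 0.59 [323.2, 233.3, 344.8, 276.5] 272
block_a 0.56 [291.8, 223.1, 313.7, 245.1] 416
glue 0.77 [408.8, 248.3, 446.3, 275.2] 875
mug 0.97 [145.7, 216.6, 184.3, 268.2] 1355
jig 0.56 [204.9, 174.3, 399.6, 319.6] 20063
side [[532.8, 0.0, 280.3], [0.0, 532.8, 212.0], [0.0, 0.0, 1.0]] [-0.0808  0.      0.      0.      0.    ] [[0.915, 0.288, -0.284, 0.943], [0.404, -0.661, 0.632, -0.717], [-0.006, -0.693, -0.721, 0.956], [0.0, 0.0, 0.0, 1.0]]
block_a 0.97 [241.4, 213.1, 289.3, 252.5] 1144
block_a 0.91 [214.2, 232.0, 260.3, 267.3] 995
block_a 0.89 [188.7, 256.3, 237.3, 285.5] 1052
block_a 0.84 [326.4, 292.3, 377.6, 329.2] 1375
block_a 0.66 [338.3, 237.6, 386.4, 275.5] 1133
glue 0.8 [131.4, 304.9, 167.6, 367.8] 1641
mug 0.97 [270.9, 139.3, 313.0, 186.1] 1371
jig 0.6 [127.3, 154.4, 333.0, 354.5] 16723
```

```bash
python3 - <<'E'
import cv2
a=cv2.imread("pics/top0.png");b=cv2.imread("pics/side0.png")
cv2.imwrite("pics/top0c.png",cv2.resize(a[150:350,170:430],(780,600),interpolation=cv2.INTER_CUBIC))
cv2.imwrite("pics/side0c.png",cv2.resize(b[140:360,110:400],(790,600),interpolation=cv2.INTER_CUBIC))
E
```

```text
(no output)
```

View pics/top0c.png

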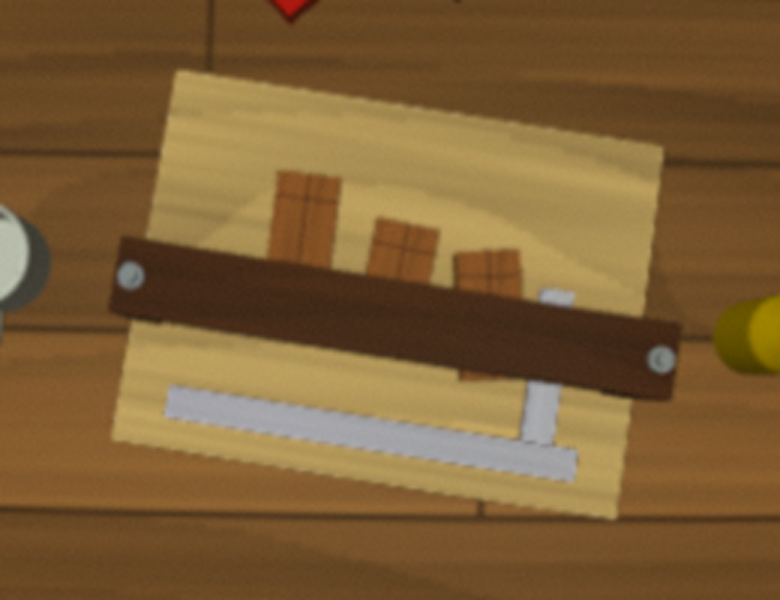

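View pics/side0c.png

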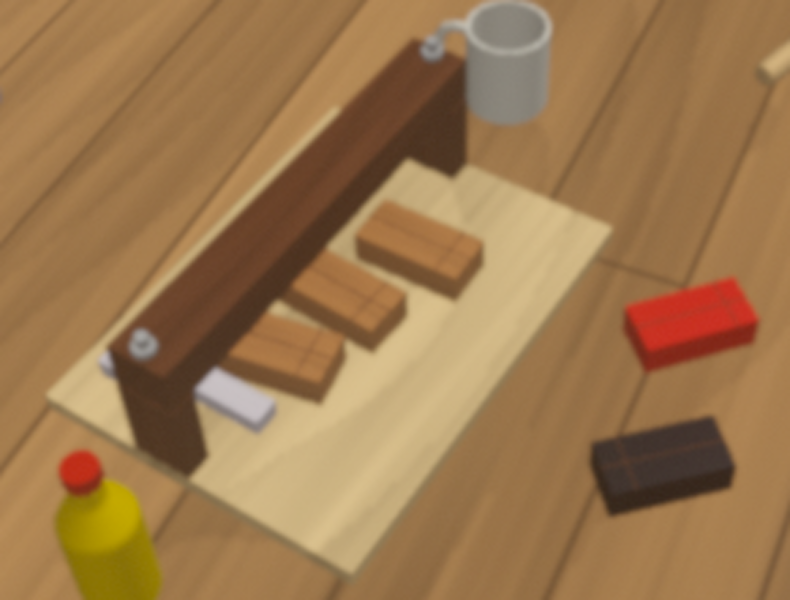

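```bash
cat > h.py <<'E'
import numpy as np,cv2
from scipy.spatial.transform import Rotation as R
from scipy.optimize import least_squares
def ray(c,px,z,T=None):
    T=c["pose"] if T is None else T
    u=cv2.undistortPoints(np.array(px,float).reshape(-1,1,2),c["mtx"],c["dist"]).reshape(-1,2)
    d=np.c_[u,np.ones(len(u))]@T[:3,:3].T
    o=T[:3,3]
    return o+d*((z-o[2])/d[:,2])[:,None]
def proj(c,P,T=None):
    T=c["pose"] if T is None else T
    i=np.linalg.inv(T);r=cv2.Rodrigues(i[:3,:3])[0]
    return cv2.projectPoints(np.array(P,float).reshape(-1,1,3),r,i[:3,3],c["mtx"],c["dist"])[0].reshape(-1,2)
E
python3 - <<'E'
from h import *
from station import env
c=env.camera("top")
f=lambda p:np.array(p)/3+[170-.33,150-.33]
B=ray(c,f([(177,70),(663,147),(617,520),(112,440)]),.018)[:,:2]
J=np.array([(-150,-200),(-150,200),(150,200),(150,-200)])/1e3
# jig x -> world -x, jig y -> world -y  (yaw pi + t)
g=lambda p:(J@np.array([[np.cos(p[2]),np.sin(p[2])],[-np.sin(p[2]),np.cos(p[2])]])+p[:2]-B).ravel()
s=least_squares(g,[.55,0,np.pi]);p=s.x;print("jig",p.round(4),p[2]-np.pi,(g(p)*1e3).round(1))
M=np.array([[np.cos(p[2]),-np.sin(p[2])],[np.sin(p[2]),np.cos(p[2])]])
tj=lambda W:((W[:,:2]-p[:2])@M*1e3).round(1)
for n,z,q in[("b1",.05,[(277,172),(341,178),(268,262),(332,268)]),("b2",.05,[(378,218),(440,230),(367,273),(432,281)]),("b3",.05,[(455,252),(519,249),(461,292),(521,297)]),("b3in",.05,[(459,379),(505,382)]),("stop",.036,[(541,290),(522,440)]),("fence",.036,[(166,386),(577,450)])]:
    print(n,tj(ray(c,f(q),z)).tolist())
    if n[0]=="b":
        pass
c=env.camera("side")
f=lambda p:np.array(p)/(790/290)+[110,140]
for n,z,q in[("board",.018,[(610,230),(350,577),(49,400)]),("b1 outerL,outerR,innerL,innerR",.05,[(484,241),(458,282),(386,200),(357,238)]),("b2",.05,[(406,297),(373,333)]),("b3",.05,[(345,347),(323,388)]),("stop outer face/back corner",.036,[(275,407),(261,419)])]:
    print(n,tj(ray(c,f(q),z)).tolist())
print("top cam pos jig",tj(np.array([[.459,.005]])))
E
```

```text
jig [ 0.5295 -0.0524  3.002 ] -0.13964082908020847 [ 0.3  0.7  0.7 -1.6 -0.3  0.3 -0.7  0.6]
b1 [[-75.6, -104.2], [-78.7, -54.4], [-5.5, -99.8], [-8.6, -50.5]]
b2 [[-52.4, -21.4], [-50.6, 27.4], [-9.0, -23.3], [-10.7, 27.0]]
b3 [[-35.5, 41.3], [-45.5, 89.9], [-5.7, 50.3], [-9.1, 96.6]]
b3in [[60.2, 58.4], [57.1, 93.5]]
stop [[-18.0, 113.2], [98.9, 114.7]]
fence [[100.6, -162.8], [100.1, 158.0]]
board [[-152.6, -195.4], [-152.5, 202.9], [141.4, 201.5]]
b1 outerL,outerR,innerL,innerR [[-80.1, -101.6], [-85.4, -51.8], [17.0, -98.1], [13.0, -48.5]]
b2 [[-57.9, -16.0], [-56.1, 28.9]]
b3 [[-45.2, 52.1], [-53.7, 93.8]]
stop outer face/back corner [[-25.7, 120.4], [-23.3, 135.2]]
top cam pos jig [[ 77.8 -47. ]]
```

```bash
cat >> h.py <<'E'
p=np.array([.5295,-.0524,3.002]);T0=np.radians(40)
Mj=R.from_euler("z",p[2]).as_matrix()
def goalR(t=T0,yaw=0):
    jx,jy,up=(Mj@R.from_euler("z",yaw).as_matrix()).T
    z=np.sin(t)*jx-np.cos(t)*up
    return np.c_[np.cross(jy,z),jy,z]
def jig(w): return ((np.atleast_2d(w)-[p[0],p[1],.018])@Mj*1e3)
def world(j): return np.array(j)/1e3@Mj.T+[p[0],p[1],.018]
def state():
    from station import env
    s=env.sense();r=R.from_euler("xyz",s["tcp_rot"]);tj=jig(s["eef_pos"])[0]
    print("t",round(s["clock"],2),"tcp jig",tj.round(1),"F jig",(s["wrist_force"]@Mj).round(1),"w",round(s["grip_width"],4),"q",np.round(s["joint_positions"],2))
    e=(r.inv()*R.from_matrix(goalR())).as_rotvec();print("rot err share",(e/2/np.pi).round(4))
    return s,r
def go(j,r):   # total shift in tool shares to reach jig point j
    from station import env
    d=r.as_matrix().T@(world(j)-env.sense()["eef_pos"])/.5
    print("to",j,"shares",d.round(4));return d
E
python3 - <<'E'
from h import *
from station import env
t=env.camera("top");s=env.camera("side")
for n,h,r in(("glue",.16,.03),("mug",.09,.04)):
    o=[env.outline_of(c,n)[0] for c in(t,s)]
    def f(q,n=n):
        res=[]
        for c,d in zip((t,s),o):
            a=np.linspace(0,2*np.pi,40);ring=np.c_[q[0]+r*np.cos(a),q[1]+r*np.sin(a)]
            P=np.r_[np.c_[ring,0*a],np.c_[ring,0*a+(h if n=="mug" else .1)]]
            x=proj(c,P)
            res+=[x[:,0].min()-d["box"][0] if n=="glue" else 0, x[:,0].max()-d["box"][2] if n=="mug" or c is s else 0, x[:,1].max()-d["box"][3]]
        return res
    q=least_squares(f,[.55,-.3 if n=="glue" else .25]).x;print(n,q,np.round(f(q),1),jig(np.r_[q,.018]))
s,r=state()
e=(r.inv()*R.from_matrix(goalR()));print(e.as_rotvec(degrees=True))
# after rise .15 and travel to above point, unrotated tool
P=world([-150,-79,150]);d=r.as_matrix().T@(P-s["eef_pos"]-[0,0,.15])/.5;print("shift after rise",d)
E
```

```text
glue [ 0.49685795 -0.34221818] [-2.4  0.   0.5 -1.8  1.5  1.9] [[ -8.00068947 291.54085749   0.        ]]
mug [0.52745075 0.26575219] [ 0.  -0.4 -7.   0.  -7.  -3.4] [[  46.29692761 -314.77231686    0.        ]]
t 0.9 tcp jig [208.5 556.7 180.6] F jig [0.2 1.  0.5] w 0.0873 q [-1.35  0.53  1.43  0.    1.18 -0.18]
rot err share [ 0.0302 -0.1083  0.0829]
[ 10.86452055 -38.99541868  29.84667061]
shift after rise [ 1.27106694 -0.71760704  0.36113974]
```

Request:
send_rows(moves=[[[-1, 0, 0, -0.1, 0, 0, 0], [-1, 0, 0, -0.1, 0, 0, 0], [-1, 0, 0, -0.1, 0, 0, 0]]], grip_force=5)

```text
clock: 1.2
eef_pos: [0.2455, -0.5744, 0.35]
tcp_rot: [-3.141, -0.0, 0.404]
wrist_force: [-0.4, -1.1, -0.7]
grip_width: 0.0704
```

Request:
send_rows(moves=[[[-1, 0.085, -0.048, 0, 0, 0, 0], [-1, 0.085, -0.048, 0, 0, 0, 0], [-1, 0.085, -0.048, 0, 0, 0, 0], [-1, 0.085, -0.048, 0, 0, 0, 0], [-1, 0.085, -0.048, 0, 0, 0, 0]]])

```text
clock: 1.7
eef_pos: [0.3947, -0.3792, 0.3487]
tcp_rot: [3.141, -0.0, 0.403]
wrist_force: [0.7, -0.0, 0.2]
grip_width: 0.0308
```

Request:
send_rows(moves=[[[-1, 0.085, -0.048, 0, 0, 0, 0], [-1, 0.085, -0.048, 0, 0, 0, 0], [-1, 0.085, -0.048, 0, 0, 0, 0], [-1, 0.085, -0.048, 0, 0, 0, 0], [-1, 0.085, -0.048, 0, 0, 0, 0]]])

```text
clock: 2.2
eef_pos: [0.543, -0.1852, 0.3488]
tcp_rot: [3.141, -0.0, 0.404]
wrist_force: [0.4, -0.9, -0.0]
grip_width: 0.0012
```

Request:
send_rows(moves=[[[-1, 0.085, -0.048, 0, 0, 0, 0], [-1, 0.085, -0.048, 0, 0, 0, 0], [-1, 0.085, -0.048, 0, 0, 0, 0], [-1, 0.085, -0.048, 0, 0, 0, 0], [-1, 0.085, -0.048, 0, 0, 0, 0]]])

```text
clock: 2.7
eef_pos: [0.6913, 0.0087, 0.3486]
tcp_rot: [3.141, -0.0, 0.404]
wrist_force: [1.4, -1.1, -0.4]
grip_width: 0.0004
```

Request:
send_rows(moves=[[[-1, 0, 0, 0, 0.005, -0.018, 0.0138], [-1, 0, 0, 0, 0.005, -0.018, 0.0138], [-1, 0, 0, 0, 0.005, -0.018, 0.0138], [-1, 0, 0, 0, 0.005, -0.018, 0.0138], [-1, 0, 0, 0, 0.005, -0.018, 0.0138]]])

```text
clock: 3.2
eef_pos: [0.6906, 0.0076, 0.349]
tcp_rot: [-3.112, 0.585, -0.036]
wrist_force: [-0.2, -0.1, -0.8]
grip_width: 0.0003
```

```bash
python3 - <<'E'
from h import *
s,r=state()
go([-115,-79,12],r)
E
```

```text
t 3.2 tcp jig [-151.2  -81.8  331. ] F jig [ 0.2  0.1 -0.8] w 0.0003 q [-0.14  0.89  0.45 -0.04  2.39  1.46]
rot err share [ 0.0051 -0.0179  0.0135]
to [-115, -79, 12] shares [0.2916 0.0152 0.572 ]
```

Request:
send_rows(moves=[[[-1, 0.064, 0, 0.076, 0, 0, 0], [-1, 0.06, 0, 0.078, 0, 0, 0], [-1, 0.06, 0, 0.078, 0, 0, 0], [-1, 0.06, 0, 0.078, 0, 0, 0], [-1, 0, 0, 0, 0.005, -0.018, 0.0135]]])

```text
clock: 3.7
eef_pos: [0.7002, 0.014, 0.1448]
tcp_rot: [-3.141, 0.718, -0.136]
wrist_force: [0.0, 0.3, -0.2]
grip_width: 0.0004
```

```bash
python3 - <<'E'
from h import *
s,r=state()
go([-115,-79,12],r)
E
```

```text
t 3.7 tcp jig [-159.8  -89.5  126.8] F jig [ 0.  -0.3 -0.2] w 0.0004 q [-0.14  1.11  0.54 -0.    2.21  1.57]
rot err share [0.0002 0.0031 0.0004]
to [-115, -79, 12] shares [0.0835 0.021  0.2318]
```

Request:
send_rows(moves=[[[-1, 0.02, 0.005, 0.058, 0, 0.003, 0], [-1, 0.021, 0.005, 0.058, 0, 0, 0], [-1, 0.021, 0.005, 0.058, 0, 0, 0], [-1, 0.021, 0.005, 0.058, 0, 0, 0], [-1, 0, 0, 0, 0, 0, 0]]])

```text
clock: 4.2
eef_pos: [0.6613, 0.0073, 0.0313]
tcp_rot: [-3.14, 0.688, -0.137]
wrist_force: [-0.7, 0.8, -0.6]
grip_width: 0.0005
```

```bash
python3 - <<'E'
from h import *
from station import env
s,r=state()
go([-90,-79,12],r);go([-47,-79,12],r)
a=env.camera("side")["img"][140:360,110:400,::-1]
cv2.imwrite("pics/side1.png",cv2.resize(a,(790,600),interpolation=cv2.INTER_CUBIC))
E
```

```text
t 4.2 tcp jig [-122.2  -77.5   13.3] F jig [ 0.8 -0.7 -0.6] w 0.0005 q [-0.15  1.13  0.79 -0.01  1.91  1.55]
rot err share [ 0.0001 -0.0016  0.0004]
to [-90, -79, 12] shares [-0.048  -0.0032  0.0429]
to [-47, -79, 12] shares [-0.1144 -0.0034  0.0975]
```

View pics/side1.png

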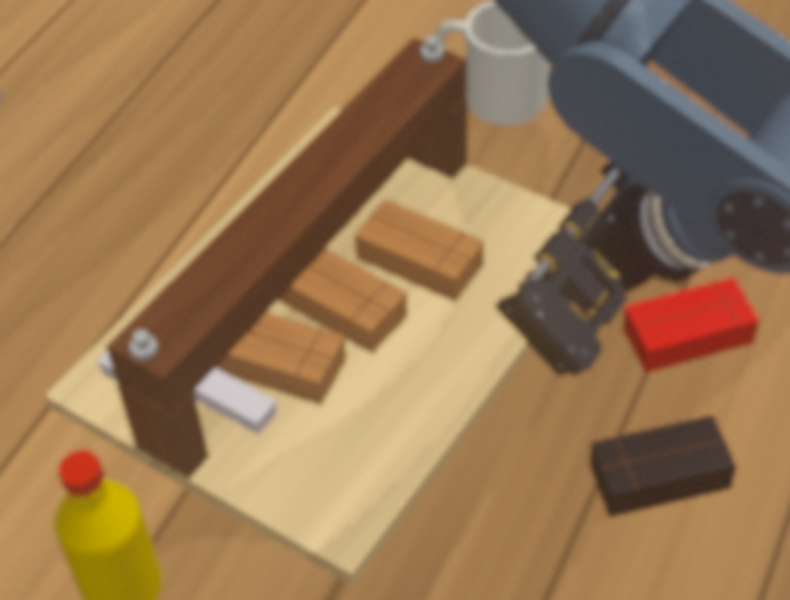

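Request:
send_rows(moves=[[[-1, -0.023, -0.0015, 0.0205, 0, -0.0015, 0], [-1, -0.023, -0.0015, 0.0205, 0, 0, 0], [-1, -0.0077, 0, 0.0064, 0, 0, 0], [-1, -0.0077, 0, 0.0064, 0, 0, 0], [-1, -0.0077, 0, 0.0064, 0, 0, 0]]])

```text
clock: 4.75
eef_pos: [0.6216, 0.0145, 0.0353]
tcp_rot: [-3.14, 0.683, -0.136]
wrist_force: [-0.1, -0.0, 0.3]
grip_width: 0.0009
```

Request:
send_rows(moves=[[[-1, -0.0077, 0, 0.0064, 0, 0, 0], [-1, -0.0077, 0, 0.0064, 0, 0, 0], [-1, -0.0077, 0, 0.0064, 0, 0, 0], [-1, -0.0077, 0, 0.0064, 0, 0, 0], [-1, -0.0077, 0, 0.0064, 0, 0, 0]]])

```text
clock: 5.25
eef_pos: [0.5956, 0.0181, 0.0341]
tcp_rot: [-3.14, 0.686, -0.136]
wrist_force: [0.1, -0.2, 0.6]
grip_width: 0.0007
```

```bash
python3 - <<'E'
from h import *
from station import env
s,r=state()
go([-47,-79,12],r);go([-60,-79,12],r)
a=env.camera("top")["img"][150:350,170:430,::-1]
cv2.imwrite("pics/top1.png",cv2.resize(a,(780,600),interpolation=cv2.INTER_CUBIC))
E
```

```text
t 5.25 tcp jig [-55.6 -79.   16.1] F jig [-0.2  0.2  0.6] w 0.0007 q [-0.15  1.03  1.04 -0.01  1.76  1.56]
rot err share [ 0.0001 -0.002   0.0004]
to [-47, -79, 12] shares [-0.0081 -0.0001  0.0174]
to [-60, -79, 12] shares [0.012  0.     0.0009]
```

Request:
send_rows(moves=[[[-1, 0.031, 0, -0.0257, 0, -0.002, 0], [-1, 0.005, -0.05, 0.006, 0, 0, 0], [-1, 0, -0.052, 0, 0, 0, 0], [-1, -0.06, 0, 0.0514, 0, 0, 0], [-1, -0.05, 0, 0.042, 0, 0, 0]]])

```text
clock: 5.8
eef_pos: [0.5498, 0.0768, 0.0294]
tcp_rot: [-3.14, 0.7, -0.135]
wrist_force: [0.4, -0.1, -0.9]
grip_width: 0.0006
```

```bash
python3 - <<'E'
from h import *
from station import env
s,r=state()
go([5,-130,11],r);go([5,-50,11],r)
a=env.camera("side")["img"][140:360,110:400,::-1]
cv2.imwrite("pics/side2.png",cv2.resize(a,(790,600),interpolation=cv2.INTER_CUBIC))
E
```

```text
t 5.8 tcp jig [  -2.1 -130.7   11.4] F jig [-0.5  0.  -0.9] w 0.0006 q [-0.08  0.99  1.17  0.03  1.68  1.61]
rot err share [0.0003 0.0002 0.0006]
to [5, -130, 11] shares [-0.0104  0.0014  0.0098]
to [5, -50, 11] shares [-0.011   0.1614  0.0101]
```

View pics/side2.png

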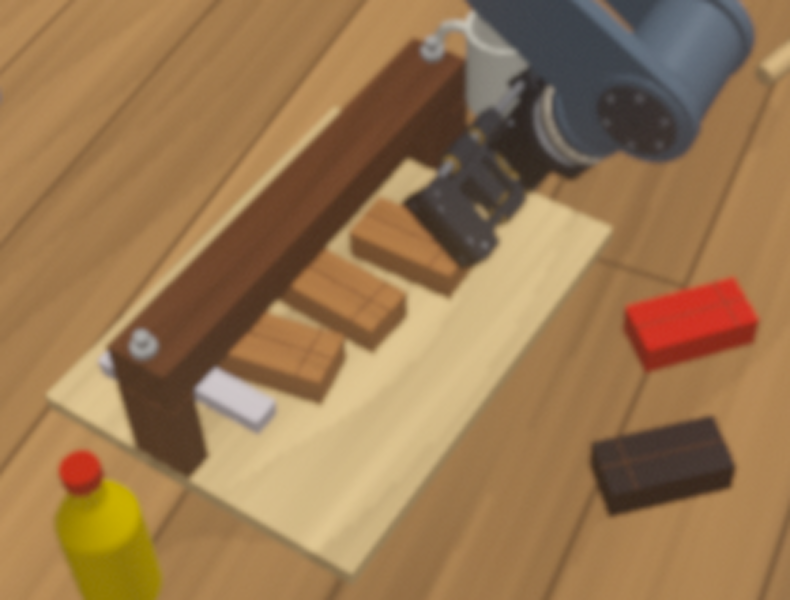

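```bash
python3 - <<'E'
from h import *
from station import env
s,r=state()
c=env.camera("side");u=(proj(c,[s["eef_pos"]])-[110,140])*790/290;print("side crop TCP",u)
c=env.camera("top");print("top crop TCP now",(proj(c,[s["eef_pos"]])-[170,150])*3)
print("top crop TCP at push end",(proj(c,[[.5956,.0181,.0341]])-[170,150])*3)
a=cv2.resize(c["img"][150:350,170:430,::-1],(780,600),interpolation=cv2.INTER_CUBIC)
b=cv2.imread("pics/top1.png")
cv2.imwrite("pics/cmp.png",np.vstack([b[40:340,150:650],a[40:340,150:650]]))
E
```

```text
t 5.85 tcp jig [   6.2 -130.6   13. ] F jig [5.7 0.6 0.8] w 0.0003 q [-0.08  0.99  1.19  0.03  1.68  1.61]
rot err share [0.0004 0.0025 0.0006]
side crop TCP [[417.53783113 196.81676578]]
top crop TCP now [[226.58859147 271.60803135]]
top crop TCP at push end [[304.17522741 203.84511563]]
```

View pics/cmp.png

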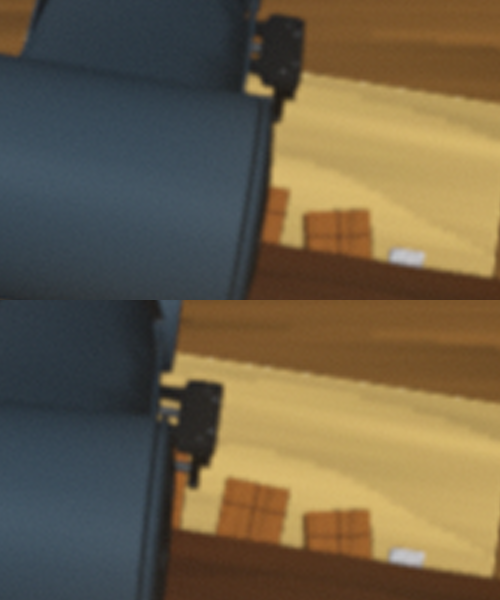

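```bash
python3 - <<'E'
from h import *
from station import env
s,r=state()
c=env.camera("wrist");cv2.imwrite("pics/w0.png",c["img"][:,:,::-1])
T=np.eye(4);T[:3,:3]=r.as_matrix();T[:3,3]=s["eef_pos"];T=T@c["tool_from_camera"]
print(c["tool_from_camera"].round(3).tolist(),T[:3,3],c["mtx"][0,0])
print("tcp px",proj(c,[s["eef_pos"]],T))
for d in env.outline_of(c,"block_a"):
    print(d["conf"],d["box"])
E
```

```text
t 5.95 tcp jig [  -0.7 -130.3   12.4] F jig [-0.9  0.5 -0.5] w 0.0003 q [-0.08  0.99  1.17  0.03  1.68  1.61]
rot err share [0.0003 0.0008 0.0005]
[[0.0, -0.969, -0.247, 0.067], [1.0, 0.0, -0.0, 0.001], [0.0, -0.247, 0.969, -0.186], [0.0, 0.0, 0.0, 1.0]] [0.71811363 0.05259511 0.12878489] 306.4589977708481
tcp px [[277.65591902 237.10660331]]
0.85 [321.0, 138.1, 460.4, 256.0]
0.75 [414.4, 171.9, 560.0, 292.6]
```

View pics/w0.png

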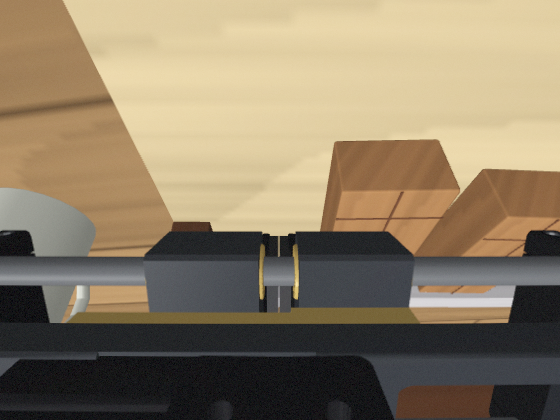

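```bash
cat >> h.py <<'E'
def wT(c,s,r):
    T=np.eye(4);T[:3,:3]=r.as_matrix();T[:3,3]=s["eef_pos"];return T@c["tool_from_camera"]
E
python3 - <<'E'
from h import *
from station import env
s,r=state();c=env.camera("wrist");T=wT(c,s,r)
f=lambda q,z:jig(ray(c,q,z,T)).round(1).tolist()
print("b1 lower edge",f([(335,142),(437,140)],.018),"upper",f([(334,189),(457,189)],.05))
print("b2 lower",f([(486,170)],.018),"upper",f([(505,213)],.05), "board left edge",f([(110,98),(150,178)],.018))
E
```

```text
t 6.05 tcp jig [  -4.4 -129.9   12.2] F jig [-0.3 -0.8  0.2] w 0.0004 q [-0.09  0.99  1.17  0.03  1.68  1.61]
rot err share [ 0.0001 -0.0001  0.0004]
b1 lower edge [[-74.1, -102.4, 0.0], [-75.7, -53.7, 0.0]] upper [[-77.6, -106.7, 32.0], [-77.9, -56.0, 32.0]]
b2 lower [[-54.9, -18.5, -0.0]] upper [[-60.7, -25.6, 32.0]] board left edge [[-98.2, -200.1, -0.0], [-47.6, -200.4, 0.0]]
```

Request:
send_rows(moves=[[[-1, 0, 0.014, 0, 0, 0, 0], [-1, 0, 0.012, 0, 0, 0, 0], [-1, 0, 0.012, 0, 0, 0, 0], [-1, 0, 0.012, 0, 0, 0, 0], [-1, 0, 0.012, 0, 0, 0, 0]]])

```text
clock: 6.6
eef_pos: [0.5468, 0.0444, 0.0299]
tcp_rot: [-3.14, 0.699, -0.137]
wrist_force: [0.5, -0.1, -1.0]
grip_width: 0.0004
```

```bash
cat > w.py <<'E'
from h import *
from station import env
import sys
s,r=state();c=env.camera("wrist");cv2.imwrite(f"pics/{sys.argv[1]}.png",c["img"][:,:,::-1]);np.savez(f"pics/{sys.argv[1]}.npz",T=wT(c,s,r),mtx=c["mtx"],dist=c["dist"])
for d in env.outline_of(c,"block_a"): print(round(d["conf"],2),d["box"])
E
python3 w.py w1
```

```text
t 6.6 tcp jig [ -3.7 -98.3  11.9] F jig [-0.5 -0.  -1. ] w 0.0004 q [-0.13  0.99  1.19  0.01  1.67  1.58]
rot err share [0.0001 0.0001 0.0004]
0.9 [475.5, 186.8, 560.0, 301.0]
0.57 [290.9, 148.1, 416.0, 238.3]
0.56 [393.9, 170.3, 539.2, 296.7]
```

View pics/w1.png

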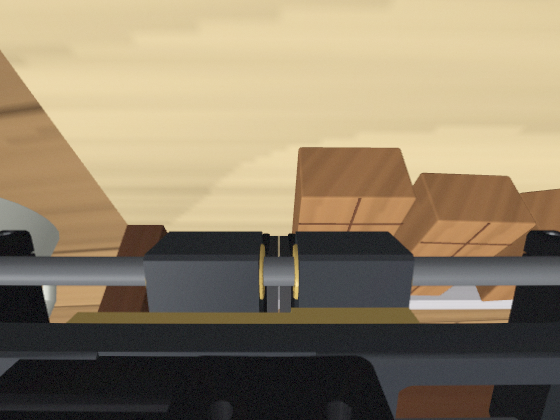

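```bash
python3 - <<'E'
from h import *
d=np.load("pics/w1.npz");c=d;T=d["T"]
f=lambda q,z:jig(ray(c,q,z,T)).round(1).tolist()
print("b1 lower",f([(299,148),(402,148)],.018),"upper",f([(298,196),(410,197)],.05))
print("b2 lower",f([(424,175),(508,176)],.018),"upper",f([(411,214),(530,216)],.05))
E
```

```text
b1 lower [[-69.8, -87.8, 0.0], [-70.0, -37.4, 0.0]] upper [[-72.7, -89.6, 32.0], [-72.3, -42.2, 32.0]]
b2 lower [[-50.3, -18.9, 0.0], [-49.8, 27.5, 0.0]] upper [[-59.5, -37.3, 32.0], [-58.1, 18.7, 32.0]]
```

Request:
send_rows(moves=[[[-1, -0.006, 0.01, 0.005, 0, 0, 0], [-1, -0.006, 0.01, 0.005, 0, 0, 0], [-1, 0, 0.01, 0, 0, 0, 0], [-1, 0, 0.01, 0, 0, 0, 0], [-1, 0, 0.01, 0, 0, 0, 0]]])

```text
clock: 7.2
eef_pos: [0.5356, 0.0213, 0.0302]
tcp_rot: [-3.14, 0.699, -0.136]
wrist_force: [0.8, 1.6, 0.6]
grip_width: 0.0005
```

Request:
send_rows(moves=[[[-1, 0, 0.01, 0, 0, 0, 0], [-1, 0, 0.01, 0, 0, 0, 0], [-1, 0, 0.01, 0, 0, 0, 0], [-1, 0, 0.006, 0, 0, 0, 0], [-1, 0, 0, 0, 0, 0, 0]]])

```text
clock: 7.7
eef_pos: [0.533, 0.0027, 0.0301]
tcp_rot: [-3.141, 0.699, -0.137]
wrist_force: [-0.5, 0.6, 0.2]
grip_width: 0.0005
```

```bash
python3 w.py w2
```

```text
t 7.7 tcp jig [  4.2 -55.1  12.1] F jig [ 0.6 -0.6  0.2] w 0.0005 q [-0.19  0.97  1.23 -0.03  1.64  1.53]
rot err share [0.0002 0.0002 0.0003]
0.8 [394.2, 163.7, 518.1, 290.7]
0.77 [425.7, 178.2, 560.0, 298.3]
```

View pics/w2.png

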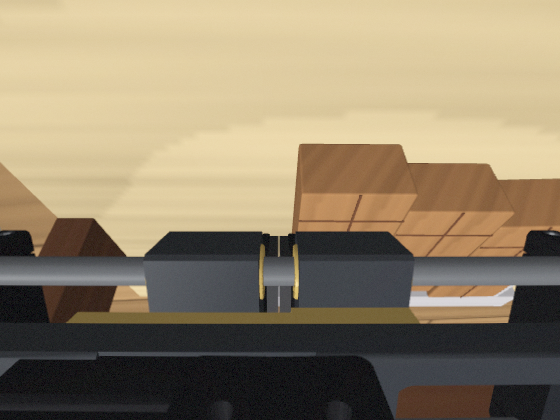

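Request:
send_rows(moves=[[[-1, 0, 0.008, 0, 0, 0, 0], [-1, 0, 0.006, 0, 0, 0, 0], [-1, 0, 0.004, 0, 0, 0, 0], [-1, 0, 0, 0, 0, 0, 0]]])

```text
clock: 8.2
eef_pos: [0.5321, -0.0058, 0.0299]
tcp_rot: [-3.141, 0.699, -0.137]
wrist_force: [0.8, 0.8, -0.2]
grip_width: 0.0003
```

Request:
send_rows(moves=[[[-1, 0, 0.003, 0, 0, 0, 0], [-1, 0, 0, 0, 0, 0, 0]]])

```text
clock: 8.4
eef_pos: [0.5318, -0.0071, 0.0299]
tcp_rot: [-3.141, 0.699, -0.137]
wrist_force: [0.3, 2.1, -0.7]
grip_width: 0.0005
```

```bash
python3 -c "
from h import *
s,r=state()"
```

```text
t 8.4 tcp jig [  4.  -45.2  11.9] F jig [ 0.  -2.1 -0.7] w 0.0005 q [-0.2   0.97  1.23 -0.04  1.64  1.52]
rot err share [0.0002 0.0001 0.0004]
```

Request:
send_rows(moves=[[[-1, 0, 0.003, 0, 0, 0, 0], [-1, 0, 0, 0, 0, 0, 0]]])

```text
clock: 8.6
eef_pos: [0.5317, -0.0073, 0.03]
tcp_rot: [-3.138, 0.699, -0.135]
wrist_force: [0.6, 3.8, 0.0]
grip_width: 0.0002
```

Request:
send_rows(moves=[[[-1, 0, 0.003, 0, 0, 0, 0], [-1, 0, 0, 0, 0, 0, 0]]])

```text
clock: 8.8
eef_pos: [0.5317, -0.0073, 0.03]
tcp_rot: [-3.134, 0.699, -0.134]
wrist_force: [1.4, 7.8, 0.0]
grip_width: 0.0006
```

```bash
python3 -c "
from h import *
s,r=state()"
```

```text
t 8.8 tcp jig [  4.1 -45.   12. ] F jig [-0.3 -7.9  0. ] w 0.0006 q [-0.2   0.97  1.23 -0.04  1.64  1.52]
rot err share [-0.0006  0.0001  0.0007]
```

Request:
send_rows(moves=[[[-1, 0, -0.02, 0, 0, 0, 0], [-1, 0, -0.02, 0, 0, 0, 0], [-1, 0.062, 0, -0.053, 0, 0, 0], [-1, 0.062, 0, -0.053, 0, 0, 0], [-1, 0.062, 0, -0.053, 0, 0, 0]]])

```text
clock: 9.3
eef_pos: [0.6562, -0.0067, 0.0316]
tcp_rot: [3.141, 0.7, -0.137]
wrist_force: [1.7, -0.3, -0.1]
grip_width: 0.0006
```

Request:
send_rows(moves=[[[-1, 0, 0.095, 0, 0, 0, 0], [-1, 0, 0.095, 0, 0, 0, 0], [-1, 0, 0.06, 0, 0, 0, 0], [-1, 0, 0.04, 0, 0, 0, 0], [-1, 0, 0, 0, 0, 0, 0]]])

```text
clock: 9.8
eef_pos: [0.6348, -0.1533, 0.0309]
tcp_rot: [3.141, 0.699, -0.141]
wrist_force: [-0.5, -0.5, 0.1]
grip_width: 0.0004
```

```bash
python3 w.py w3; python3 -c "
from h import *
s,r=state();go([-65,85,13],r);go([-30,85,13],r)"
```

```text
t 9.8 tcp jig [-118.4   85.2   12.9] F jig [0.4 0.6 0.1] w 0.0004 q [-0.34  1.13  0.8  -0.14  1.9   1.37]
rot err share [-0.0001  0.0002 -0.0002]
0.85 [119.4, 287.8, 147.1, 314.7]
t 9.9 tcp jig [-118.4   81.2   12.9] F jig [ 0.7 -0.4  0.2] w -0.0002 q [-0.34  1.13  0.81 -0.13  1.9   1.37]
rot err share [0.     0.0002 0.0005]
to [-65, 85, 13] shares [-0.0818  0.0073  0.0687]
to [-30, 85, 13] shares [-0.1353  0.0071  0.1137]
```

View pics/w3.png

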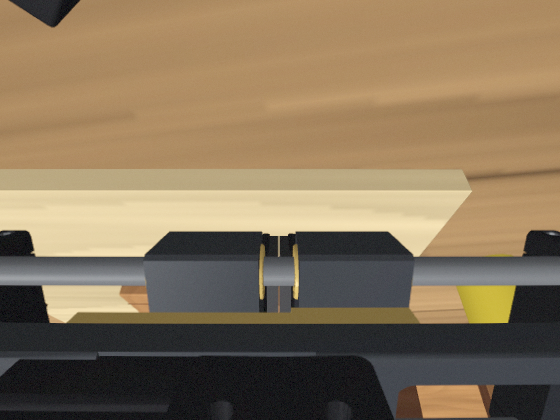

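Request:
send_rows(moves=[[[-1, -0.027, 0.003, 0.023, 0, 0, 0], [-1, -0.027, 0.003, 0.023, 0, 0, 0], [-1, -0.02, 0, 0.017, 0, 0, 0], [-1, -0.0077, 0, 0.0064, 0, 0, 0], [-1, -0.0077, 0, 0.0064, 0, 0, 0]]])

```text
clock: 10.4
eef_pos: [0.5774, -0.1436, 0.0309]
tcp_rot: [-3.14, 0.699, -0.134]
wrist_force: [0.2, -0.2, -0.7]
grip_width: 0.0004
```

Request:
send_rows(moves=[[[-1, -0.0077, 0, 0.0064, 0, 0, 0], [-1, -0.0077, 0, 0.0064, 0, 0, 0], [-1, -0.0077, 0, 0.0064, 0, 0, 0], [-1, -0.0077, 0, 0.0064, 0, 0, 0], [-1, 0, 0, 0, 0, 0, 0]]])

```text
clock: 10.9
eef_pos: [0.5564, -0.1426, 0.0309]
tcp_rot: [-3.14, 0.7, -0.137]
wrist_force: [-0.3, -0.1, -0.5]
grip_width: 0.0005
```

```bash
cat > s.py <<'E'
from h import *
from station import env
import sys
s,r=state();c=env.camera("side");cv2.imwrite(f"pics/{sys.argv[1]}.png",c["img"][:,:,::-1])
for d in env.outline_of(c,"block_a"):
    if d["box"][0]<300: print(round(d["conf"],2),np.round(d["box"],1))
E
python3 s.py s3
```

```text
t 10.9 tcp jig [-39.2  85.6  12.9] F jig [ 0.3  0.1 -0.5] w 0.0005 q [-0.36  1.02  1.09 -0.14  1.72  1.38]
rot err share [0.0001 0.0003 0.0004]
0.93 [224.1 228.9 255.9 254. ]
0.76 [189.2 259.4 227.1 286.6]
0.72 [209.  244.6 241.9 267. ]
```

Request:
send_rows(moves=[[[-1, -0.0077, 0, 0.0064, 0, 0, 0], [-1, -0.0077, 0, 0.0064, 0, 0, 0], [-1, -0.0077, 0, 0.0064, 0, 0, 0], [-1, -0.0077, 0, 0.0064, 0, 0, 0], [-1, 0, 0, 0, 0, 0, 0]]])

```text
clock: 11.5
eef_pos: [0.5371, -0.1399, 0.0312]
tcp_rot: [-3.14, 0.699, -0.136]
wrist_force: [0.8, -0.7, 0.7]
grip_width: 0.0008
```

```bash
python3 s.py s4; python3 -c "
import cv2
a=cv2.imread('pics/s4.png')[140:360,110:400];cv2.imwrite('pics/s4c.png',cv2.resize(a,(790,600),interpolation=cv2.INTER_CUBIC))"
```

```text
t 11.5 tcp jig [-19.7  85.6  13.2] F jig [-0.9  0.6  0.7] w 0.0008 q [-0.37  1.    1.16 -0.15  1.67  1.38]
rot err share [0.0001 0.0001 0.0004]
0.83 [221.8 230.3 250.2 250.9]
0.67 [189.9 257.9 217.5 283.8]
0.63 [206.8 242.4 234.9 265.7]
```

View pics/s4c.png

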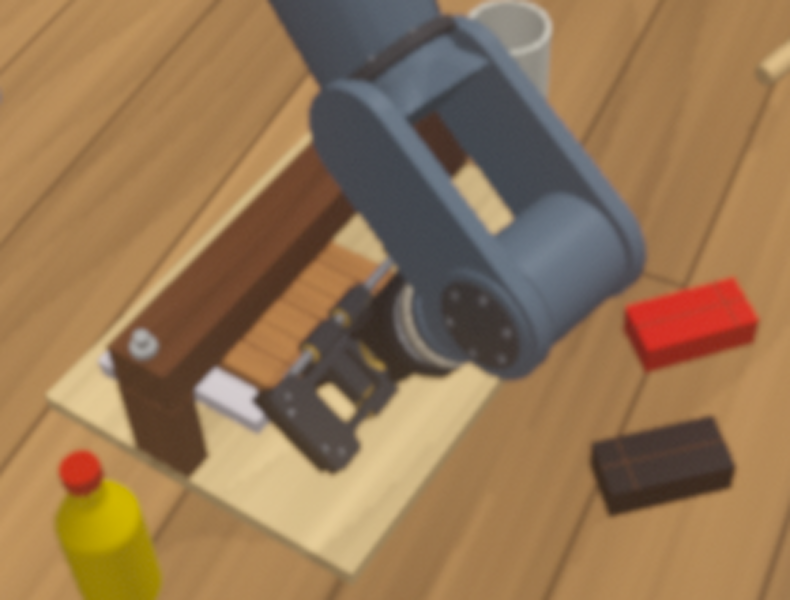

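Request:
send_rows(moves=[[[-1, -0.0077, 0, 0.0064, 0, 0, 0], [-1, -0.0077, 0, 0.0064, 0, 0, 0], [-1, 0, 0, 0, 0, 0, 0]]])

```text
clock: 11.9
eef_pos: [0.5269, -0.1384, 0.0312]
tcp_rot: [-3.14, 0.699, -0.136]
wrist_force: [3.1, 0.3, 1.4]
grip_width: 0.0004
```

Request:
send_rows(moves=[[[-1, -0.0046, 0, 0.0038, 0, 0, 0], [-1, 0, 0, 0, 0, 0, 0]]])

```text
clock: 12.1
eef_pos: [0.5237, -0.1379, 0.0311]
tcp_rot: [-3.14, 0.7, -0.136]
wrist_force: [2.6, 0.5, 0.7]
grip_width: 0.0008
```

Request:
send_rows(moves=[[[-1, -0.0046, 0, 0.0038, 0, 0, 0], [-1, 0, 0, 0, 0, 0, 0]]])

```text
clock: 12.3
eef_pos: [0.5208, -0.1376, 0.0311]
tcp_rot: [-3.14, 0.701, -0.136]
wrist_force: [1.6, 0.7, 1.9]
grip_width: 0.0005
```

```bash
python3 -c "
from h import *
s,r=state()"
```

```text
t 12.3 tcp jig [-3.2 85.5 13.1] F jig [-1.4 -0.9  1.9] w 0.0005 q [-0.37  0.98  1.21 -0.15  1.64  1.38]
rot err share [0.0001 0.0004 0.0004]
```

Request:
send_rows(moves=[[[-1, -0.0046, 0, 0.0038, 0, 0, 0], [-1, 0, 0, 0, 0, 0, 0]]])

```text
clock: 12.5
eef_pos: [0.518, -0.1372, 0.0311]
tcp_rot: [-3.14, 0.7, -0.136]
wrist_force: [2.0, 0.4, 2.0]
grip_width: -0.0001
```

Request:
send_rows(moves=[[[-1, -0.0046, 0, 0.0038, 0, 0, 0], [-1, 0, 0, 0, 0, 0, 0]]])

```text
clock: 12.7
eef_pos: [0.5151, -0.1368, 0.0311]
tcp_rot: [-3.14, 0.7, -0.136]
wrist_force: [2.4, 0.4, 2.3]
grip_width: 0.0003
```

```bash
python3 -c "
from h import *
s,r=state()"; python3 s.py s5
```

```text
t 12.7 tcp jig [ 2.5 85.6 13.1] F jig [-2.3 -0.7  2.3] w 0.0003 q [-0.37  0.97  1.23 -0.15  1.63  1.38]
rot err share [0.0001 0.0003 0.0004]
t 12.7 tcp jig [ 2.5 85.6 13.1] F jig [-2.3 -0.7  2.3] w 0.0003 q [-0.37  0.97  1.23 -0.15  1.63  1.38]
rot err share [0.0001 0.0003 0.0004]
0.68 [190.7 259.5 209.4 278.7]
0.65 [207.7 241.9 222.9 261. ]
0.44 [221.8 231.1 243.6 244.9]
```

Request:
send_rows(moves=[[[-1, 0.062, 0, -0.053, 0, 0, 0], [-1, 0.062, 0, -0.053, 0, 0, 0], [-1, 0, -0.095, 0, 0, 0, 0], [-1, 0, -0.095, 0, 0, 0, 0], [-1, 0, -0.095, 0, 0, 0, 0]]])

```text
clock: 13.3
eef_pos: [0.615, -0.0061, 0.0308]
tcp_rot: [-3.141, 0.702, -0.138]
wrist_force: [0.2, -0.8, -0.2]
grip_width: 0.0003
```

Request:
send_rows(moves=[[[-1, 0, -0.08, 0, 0, 0, 0], [-1, 0, -0.04, 0, 0, 0, 0], [-1, 0, 0, 0, 0, 0, 0]]])

```text
clock: 13.6
eef_pos: [0.6232, 0.055, 0.0313]
tcp_rot: [-3.141, 0.701, -0.132]
wrist_force: [-0.8, -0.6, 0.1]
grip_width: 0.0005
```

```bash
python3 w.py w6; python3 s.py s6; python3 -c "
from station import env
import cv2,numpy as np
c=env.camera('top')['img'][:,:,::-1]
t=cv2.resize(c[200:320,230:380],(400,320),interpolation=cv2.INTER_CUBIC)
s=cv2.resize(cv2.imread('pics/s6.png')[210:300,170:282],(400,320),interpolation=cv2.INTER_CUBIC)
w=cv2.imread('pics/w6.png')[90:300,200:560];w=cv2.resize(w,(480,280))
o=np.zeros((600,800,3),np.uint8);o[:320,:400]=t;o[:320,400:]=s;o[320:,:480]=w
cv2.imwrite('pics/m6.png',o)"
```

```text
t 13.6 tcp jig [ -77.9 -119.4   13.3] F jig [0.7 0.7 0.1] w 0.0005 q [-0.1   1.08  0.92  0.02  1.84  1.6 ]
rot err share [0.0006 0.0004 0.0009]
0.95 [394.8, 233.8, 474.8, 319.4]
0.66 [419.0, 239.8, 527.4, 323.9]
0.59 [448.4, 299.6, 513.9, 322.3]
t 13.7 tcp jig [ -78.8 -115.5   13.5] F jig [1.1 0.6 0.3] w 0.0005 q [-0.11  1.08  0.92  0.02  1.84  1.6 ]
rot err share [0.0004 0.0003 0.0002]
0.91 [207.3 244.2 250.8 278.7]
0.87 [224.  229.7 270.1 269.9]
0.62 [188.  259.7 220.8 283.7]
```

View pics/m6.png

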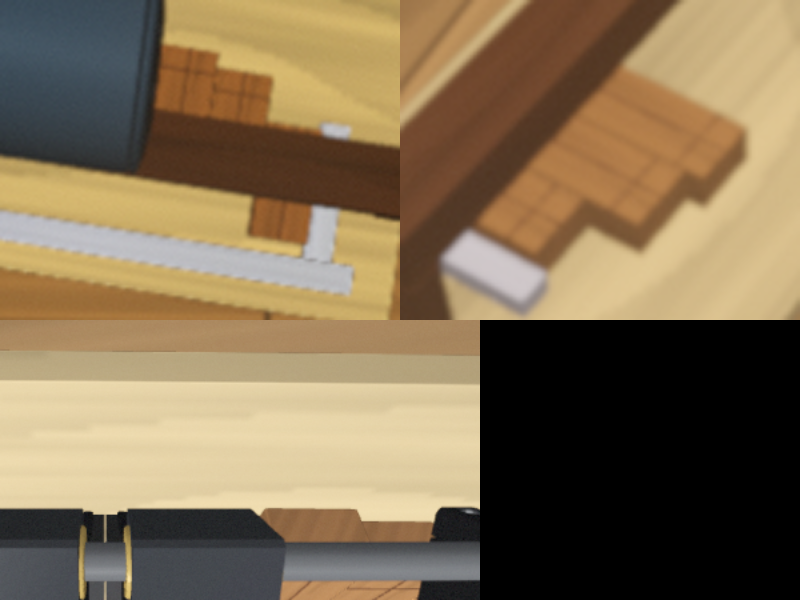

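```bash
python3 - <<'E'
from h import *
from station import env
c=env.camera("top")
f=lambda q,z:jig(ray(c,np.array(q)/(400/150)+[230-.3,200-.3],z))[:,:2].round(1).tolist()
print("b3 inner",f([(250,235),(303,243)],.05),"fence",f([(0,212),(300,258)],.036),"b2 outer",f([(217,70),(272,77)],.05),"b1 outerR",f([(163,45),(217,51)],.05))
c=env.camera("side")
f=lambda q,z:jig(ray(c,(np.array(q)-[400,0])/(400/112)+[170,210],z))[:,:2].round(1).tolist()
print("side b3 outer",f([(583,201),(545,240)],.05),"b2",f([(685,173),(643,217)],.05),"b1",f([(745,132),(705,173)],.05),"stop outer",f([(546,270),(525,297)],.036))
E
```

```text
b3 inner [[86.5, 64.1], [86.3, 110.1]] fence [[100.8, -151.7], [99.6, 111.4]] b2 outer [[-49.6, 15.2], [-51.0, 63.4]] b1 outerR [[-63.9, -34.5], [-66.1, 12.7]]
side b3 outer [[-15.2, 67.2], [-13.3, 102.8]] b2 [[-55.5, 16.9], [-53.0, 58.1]] b1 [[-69.0, -29.8], [-65.9, 10.4]] stop outer [[-19.7, 112.6], [-20.9, 134.8]]
```

Request:
send_rows(moves=[[[-1, 0.0077, 0, 0.0092, 0, 0, 0], [-1, 0, 0, 0, 0, 0, 0]]])

```text
clock: 14.15
eef_pos: [0.6235, 0.0518, 0.025]
tcp_rot: [-3.141, 0.701, -0.138]
wrist_force: [-0.2, -0.2, -0.8]
grip_width: 0.0002
```

Request:
send_rows(moves=[[[-1, 0.0026, 0, 0.003, 0, 0, 0], [-1, 0, 0, 0, 0, 0, 0]]])

```text
clock: 14.35
eef_pos: [0.6238, 0.0525, 0.0235]
tcp_rot: [-3.14, 0.7, -0.136]
wrist_force: [-0.5, 0.7, 0.5]
grip_width: 0.0005
```

Request:
send_rows(moves=[[[-1, 0.0026, 0, 0.003, 0, 0, 0], [-1, 0, 0, 0, 0, 0, 0]]])

```text
clock: 14.55
eef_pos: [0.624, 0.0527, 0.0217]
tcp_rot: [-3.14, 0.699, -0.136]
wrist_force: [0.8, 0.7, 0.4]
grip_width: 0.0007
```

```bash
python3 -c "
from h import *
s,r=state()"
```

```text
t 14.55 tcp jig [ -78.9 -117.2    3.7] F jig [-0.6 -0.8  0.4] w 0.0007 q [-0.11  1.09  0.92  0.02  1.83  1.6 ]
rot err share [0.0002 0.0002 0.0004]
```

Request:
send_rows(moves=[[[-1, 0.0038, 0, 0.0046, 0, 0, 0], [-1, 0, 0, 0, 0, 0, 0]]])

```text
clock: 14.75
eef_pos: [0.6238, 0.0527, 0.0185]
tcp_rot: [-3.14, 0.7, -0.136]
wrist_force: [0.7, -0.7, 0.6]
grip_width: 0.0006
```

Request:
send_rows(moves=[[[-1, 0.0038, 0, 0.0046, 0, 0, 0], [-1, 0, 0, 0, 0, 0, 0]]])

```text
clock: 14.95
eef_pos: [0.6238, 0.0526, 0.0155]
tcp_rot: [-3.14, 0.7, -0.136]
wrist_force: [0.3, -0.2, -0.2]
grip_width: 0.0007
```

```bash
python3 -c "
from h import *
s,r=state()"
```

```text
t 14.95 tcp jig [ -78.7 -117.1   -2.5] F jig [-0.3  0.2 -0.2] w 0.0007 q [-0.11  1.1   0.92  0.02  1.82  1.6 ]
rot err share [0.0001 0.0003 0.0004]
```

Request:
send_rows(moves=[[[-1, 0.0051, 0.07, 0.006, 0, 0, 0], [-1, 0, 0.07, 0, 0, 0, 0], [-1, 0, 0.05, 0, 0, 0, 0], [-1, 0, 0.02, 0, 0, 0, 0], [-1, 0, 0, 0, 0, 0, 0]]])

```text
clock: 15.45
eef_pos: [0.6097, -0.0527, 0.012]
tcp_rot: [-3.14, 0.699, -0.139]
wrist_force: [-0.3, -0.8, -0.9]
grip_width: 0.0005
```

Request:
send_rows(moves=[[[-1, -0.0077, 0, 0.0064, 0, 0, 0], [-1, -0.0077, 0, 0.0064, 0, 0, 0], [-1, -0.0077, 0, 0.0064, 0, 0, 0], [-1, -0.0077, 0, 0.0064, 0, 0, 0], [-1, 0, 0, 0, 0, 0, 0]]])

```text
clock: 15.95
eef_pos: [0.5891, -0.0479, 0.0123]
tcp_rot: [-3.14, 0.7, -0.135]
wrist_force: [0.1, -0.4, -0.8]
grip_width: 0.0004
```

```bash
python3 s.py s7;python3 w.py w7; python3 -c "
from h import *
s,r=state()
go([-43,-12,-6],r)"
```

```text
t 15.95 tcp jig [-58.3 -12.8  -5.7] F jig [-0.1  0.4 -0.8] w 0.0004 q [-0.23  1.06  1.03 -0.06  1.74  1.48]
rot err share [0.0002 0.0003 0.0005]
0.9 [205.2 244.8 250.1 281.2]
0.64 [224.7 230.1 267.8 263. ]
0.63 [189.  258.9 220.1 286.6]
t 16.05 tcp jig [-59.2 -12.3  -5.8] F jig [-0.4 -0.7 -0.3] w 0.0007 q [-0.24  1.06  1.03 -0.06  1.74  1.48]
rot err share [0.0002 0.0001 0.0004]
0.77 [410.4, 284.4, 457.8, 321.3]
t 16.15 tcp jig [-59.5 -12.1  -5.9] F jig [ 0.1 -0.2  0. ] w 0.0006 q [-0.24  1.06  1.03 -0.06  1.74  1.48]
rot err share [0.0002 0.0001 0.0004]
to [-43, -12, -6] shares [-0.0251  0.0001  0.0213]
```

Request:
send_rows(moves=[[[-1, -0.0084, 0, 0.007, 0, 0, 0], [-1, -0.0084, 0, 0.007, 0, 0, 0], [-1, -0.0084, 0, 0.007, 0, 0, 0], [-1, 0, 0, 0, 0, 0, 0]]])

```text
clock: 16.55
eef_pos: [0.5723, -0.0463, 0.0123]
tcp_rot: [-3.14, 0.701, -0.136]
wrist_force: [-0.6, -0.5, 0.5]
grip_width: 0.0004
```

```bash
cat > m.py <<'E'
# register block outer edges in side view: print corners of red-brown mask ends along rays
from h import *
from station import env
import sys
s,r=state();c=env.camera("side");cv2.imwrite(f"pics/{sys.argv[1]}.png",c["img"][:,:,::-1])
g=cv2.cvtColor(c["img"],cv2.COLOR_RGB2GRAY).astype(np.float32)
for y in map(float,sys.argv[2:]):      # scan along jig x on block-top plane: print brightness profile steps
    xs=np.arange(-100,20,1.);P=np.array([world([x,y,32]) for x in xs]);u=proj(c,P).astype(np.float32)
    v=cv2.remap(c["img"],u[:,:1],u[:,1:],cv2.INTER_LINEAR)[:,0].astype(int)
    print("y",y,"R-B:",[(int(x),*map(int,q)) for x,q in zip(xs,v)][::4])
E
python3 m.py s8 -25 5 28 50
```

```text
t 16.55 tcp jig [-41.6 -12.   -5.7] F jig [0.6 0.6 0.5] w 0.0004 q [-0.24  1.04  1.09 -0.06  1.71  1.48]
rot err share [0.0001 0.0005 0.0004]
y -25.0 R-B: [(-100, 77, 69, 65), (-96, 78, 70, 67), (-92, 78, 70, 67), (-88, 78, 70, 67), (-84, 79, 71, 67), (-80, 78, 70, 67), (-76, 80, 72, 69), (-72, 79, 70, 65), (-68, 86, 73, 59), (-64, 114, 94, 62), (-60, 134, 113, 80), (-56, 138, 118, 89), (-52, 120, 100, 68), (-48, 122, 91, 59), (-44, 167, 117, 71), (-40, 183, 129, 76), (-36, 183, 129, 76), (-32, 178, 124, 73), (-28, 174, 120, 71), (-24, 181, 127, 75), (-20, 182, 128, 75), (-16, 182, 127, 75), (-12, 182, 127, 75), (-8, 181, 127, 76), (-4, 181, 127, 75), (0, 180, 126, 75), (4, 179, 125, 74), (8, 178, 125, 74), (12, 177, 124, 73), (16, 177, 123, 73)]
y 5.0 R-B: [(-100, 198, 174, 127), (-96, 198, 174, 128), (-92, 187, 164, 120), (-88, 151, 130, 98), (-84, 97, 84, 73), (-80, 82, 72, 67), (-76, 81, 73, 68), (-72, 81, 72, 68), (-68, 81, 72, 68), (-64, 81, 72, 68), (-60, 83, 74, 70), (-56, 93, 79, 71), (-52, 123, 89, 62), (-48, 163, 114, 67), (-44, 180, 127, 75), (-40, 182, 128, 76), (-36, 18
[... 810 characters left out ...]
176, 124, 72), (8, 175, 123, 73), (12, 175, 122, 72), (16, 174, 121, 71)]
y 50.0 R-B: [(-100, 73, 57, 42), (-96, 73, 58, 41), (-92, 77, 61, 44), (-88, 92, 75, 53), (-84, 122, 101, 71), (-80, 153, 130, 91), (-76, 181, 157, 112), (-72, 196, 171, 124), (-68, 182, 154, 109), (-64, 140, 104, 68), (-60, 128, 90, 55), (-56, 134, 93, 57), (-52, 159, 110, 66), (-48, 174, 123, 73), (-44, 177, 124, 74), (-40, 178, 125, 75), (-36, 175, 123, 74), (-32, 169, 118, 71), (-28, 175, 123, 73), (-24, 180, 127, 76), (-20, 179, 126, 74), (-16, 180, 126, 76), (-12, 180, 126, 75), (-8, 180, 126, 75), (-4, 180, 126, 75), (0, 180, 126, 75), (4, 179, 126, 75), (8, 179, 126, 74), (12, 179, 126, 76), (16, 179, 126, 75)]
```

Request:
send_rows(moves=[[[-1, 0.0153, 0, -0.0128, 0, 0, 0], [-1, 0, 0.03, 0, 0, 0, 0], [-1, 0, 0.024, 0, 0, 0, 0], [-1, -0.0077, 0, 0.0064, 0, 0, 0], [-1, -0.0077, 0, 0.0064, 0, 0, 0]]])

```text
clock: 17.1
eef_pos: [0.5693, -0.074, 0.0121]
tcp_rot: [-3.14, 0.699, -0.138]
wrist_force: [0.7, -0.4, 0.9]
grip_width: 0.0004
```

Request:
send_rows(moves=[[[-1, -0.0077, 0, 0.0064, 0, 0, 0], [-1, -0.0077, 0, 0.0064, 0, 0, 0], [-1, -0.0077, 0, 0.0064, 0, 0, 0], [-1, -0.0077, 0, 0.0064, 0, 0, 0], [-1, 0, 0, 0, 0, 0, 0]]])

```text
clock: 17.6
eef_pos: [0.5489, -0.07, 0.0125]
tcp_rot: [-3.14, 0.701, -0.136]
wrist_force: [-0.1, 0.4, -0.2]
grip_width: 0.0004
```

```bash
cat > m.py <<'E'
# find the pencil cross line (local dark dip) along jig x on the block-top plane, side camera
from h import *
from station import env
import sys
s,r=state();c=env.camera("side");cv2.imwrite(f"pics/{sys.argv[1]}.png",c["img"][:,:,::-1])
for y in map(float,sys.argv[2:]):
    xs=np.arange(-60,60,.5);u=proj(c,[world([x,y,32]) for x in xs]).astype(np.float32)
    v=cv2.remap(c["img"],u[:,:1],u[:,1:],cv2.INTER_LINEAR)[:,0].astype(float)
    ok=(v[:,0]>155)&(v[:,2]<100)&(v[:,0]-v[:,2]>75)
    if ok.sum()<10: print(y,"hidden");continue
    a,b=xs[ok][0],xs[ok][-1];w=v[:,0]+v[:,1]
    d=np.array([min(w[i-14:i-7].max(initial=0),w[i+7:i+14].max(initial=0))-w[i] if 14<=i<len(xs)-14 and ok[i-12:i+12].all() else -9 for i in range(len(xs))])
    i=d.argmax();print("y",y,"wood",a,b,"line",xs[i],"depth",d[i].round(1))
E
python3 m.py s9 -25 -15 25 35 50 55 75 90 105
```

```text
t 17.6 tcp jig [-21.7  14.7  -5.5] F jig [ 0.1 -0.4 -0.2] w 0.0004 q [-0.28  1.02  1.16 -0.09  1.66  1.46]
rot err share [0.0001 0.0005 0.0005]
y -25.0 wood -23.5 28.0 line -11.5 depth 10.0
y -15.0 wood -22.0 28.0 line -10.5 depth 10.0
y 25.0 wood -29.5 28.5 line -9.5 depth 14.0
y 35.0 wood -29.0 27.5 line -9.0 depth 16.0
y 50.0 wood -26.5 29.5 line -9.5 depth 18.0
y 55.0 wood -24.5 29.5 line -9.5 depth 22.0
y 75.0 wood -13.0 29.0 line 7.5 depth 16.0
y 90.0 wood -11.5 28.5 line 7.5 depth 16.0
y 105.0 wood -13.0 30.0 line 7.5 depth 22.0
```

Request:
send_rows(moves=[[[-1, -0.0077, 0, 0.0064, 0, 0, 0], [-1, -0.0077, 0, 0.0064, 0, 0, 0], [-1, -0.0077, 0, 0.0064, 0, 0, 0], [-1, -0.0077, 0, 0.0064, 0, 0, 0], [-1, 0, 0, 0, 0, 0, 0]]])

```text
clock: 18.15
eef_pos: [0.5289, -0.0675, 0.0125]
tcp_rot: [-3.14, 0.701, -0.136]
wrist_force: [0.4, 0.0, -0.6]
grip_width: 0.0005
```

```bash
python3 m.py s10 -28 -20 -10  25 40 55 75 90 105
```

```text
t 18.15 tcp jig [-1.6 15.  -5.5] F jig [-0.4 -0.1 -0.6] w 0.0005 q [-0.28  1.    1.22 -0.09  1.62  1.46]
rot err share [0.0001 0.0005 0.0004]
y -28.0 wood -2.5 28.0 line 12.0 depth 0.0
y -20.0 wood 0.0 27.5 line 15.5 depth 3.0
y -10.0 wood -0.5 28.5 line 7.0 depth 6.0
y 25.0 wood -9.0 29.0 line 11.0 depth 13.0
y 40.0 wood -7.5 28.0 line 11.0 depth 10.0
y 55.0 wood -3.5 29.5 line 10.0 depth 17.0
y 75.0 wood -12.5 29.0 line 7.0 depth 15.0
y 90.0 wood -11.5 28.5 line 7.5 depth 17.0
y 105.0 wood -13.0 30.0 line 7.0 depth 21.0
```

Request:
send_rows(moves=[[[-1, -0.0062, 0, 0.0051, 0, 0, 0], [-1, -0.0046, 0, 0.0038, 0, 0, 0], [-1, 0, 0, 0, 0, 0, 0]]])

```text
clock: 18.5
eef_pos: [0.5228, -0.0667, 0.0125]
tcp_rot: [-3.14, 0.7, -0.136]
wrist_force: [0.4, -0.4, -0.1]
grip_width: 0.0007
```

Request:
send_rows(moves=[[[-1, -0.0031, 0, 0.0026, 0, 0, 0], [-1, 0, 0, 0, 0, 0, 0]]])

```text
clock: 18.7
eef_pos: [0.5211, -0.0665, 0.0124]
tcp_rot: [-3.14, 0.699, -0.136]
wrist_force: [0.4, 0.2, -0.3]
grip_width: 0.0006
```

Request:
send_rows(moves=[[[-1, -0.0031, 0, 0.0026, 0, 0, 0], [-1, 0, 0, 0, 0, 0, 0]]])

```text
clock: 18.9
eef_pos: [0.5201, -0.0664, 0.0124]
tcp_rot: [-3.141, 0.697, -0.136]
wrist_force: [3.1, -1.0, -0.3]
grip_width: 0.0005
```

```bash
python3 m.py s11 -20 -10  25 40 55 75 90 105
```

```text
t 18.9 tcp jig [ 7.4 15.2 -5.6] F jig [-3.2  0.6 -0.3] w 0.0005 q [-0.28  0.99  1.25 -0.09  1.59  1.46]
rot err share [ 0.0002 -0.0002  0.0004]
y -20.0 wood 10.5 27.5 line 20.5 depth -2.0
y -10.0 wood 10.5 28.5 line 16.5 depth -7.0
y 25.0 wood 1.5 29.0 line 19.0 depth 13.0
y 40.0 wood 2.5 28.0 line 19.0 depth 15.0
y 55.0 wood 7.5 29.5 line 19.0 depth 18.0
y 75.0 wood -10.0 29.0 line 7.0 depth 15.0
y 90.0 wood -11.5 28.5 line 7.5 depth 20.0
y 105.0 wood -13.0 29.5 line 7.5 depth 21.0
```

Request:
send_rows(moves=[[[-1, -0.0023, 0, 0.0019, 0, 0, 0], [-1, 0, 0, 0, 0, 0, 0]]])

```text
clock: 19.15
eef_pos: [0.5198, -0.0665, 0.0123]
tcp_rot: [-3.141, 0.694, -0.137]
wrist_force: [6.4, -1.2, -0.7]
grip_width: 0.0005
```

Request:
send_rows(moves=[[[-1, 0.0306, 0, -0.0257, 0, 0, 0], [-1, 0.0306, 0, -0.0257, 0, 0, 0], [-1, 0, 0.08, 0, 0, 0, 0], [-1, 0, 0.064, 0, 0, 0, 0], [-1, 0, 0, 0, 0, 0, 0]]])

```text
clock: 19.65
eef_pos: [0.5459, -0.1467, 0.0123]
tcp_rot: [3.14, 0.702, -0.142]
wrist_force: [0.1, -0.1, 0.5]
grip_width: 0.0006
```

```bash
python3 m.py s12 -20 -10 0 25 40 55 75 ; python3 -c "
from h import *
s,r=state()
go([0,88,-6],r)"
```

```text
t 19.65 tcp jig [-29.3  91.1  -5.7] F jig [-0.1  0.1  0.5] w 0.0006 q [-0.37  1.03  1.12 -0.15  1.67  1.38]
rot err share [-0.0001  0.0006 -0.0003]
y -20.0 wood -9.5 28.0 line 12.5 depth 8.0
y -10.0 wood -5.5 28.5 line 15.5 depth 16.0
y 0.0 wood -1.5 29.0 line 19.0 depth 6.0
y 25.0 wood -1.0 29.0 line 19.0 depth 15.0
y 40.0 wood -0.5 28.5 line 18.5 depth 14.0
y 55.0 wood -1.5 30.0 line 19.0 depth 19.0
y 75.0 wood -13.5 29.0 line 7.5 depth 17.0
t 19.7 tcp jig [-29.1  88.6  -5.7] F jig [ 0.5 -0.7 -0.1] w 0.0004 q [-0.37  1.03  1.12 -0.15  1.67  1.38]
rot err share [-0.0003  0.0006 -0.    ]
to [0, 88, -6] shares [-0.0441 -0.0012  0.038 ]
```

Request:
send_rows(moves=[[[-1, -0.0092, 0, 0.0077, 0, 0, 0], [-1, -0.0092, 0, 0.0077, 0, 0, 0], [-1, -0.0092, 0, 0.0077, 0, 0, 0], [-1, -0.0077, 0, 0.0064, 0, 0, 0], [-1, -0.0077, 0, 0.0064, 0, 0, 0]]])

```text
clock: 20.2
eef_pos: [0.5199, -0.1383, 0.0125]
tcp_rot: [-3.14, 0.698, -0.135]
wrist_force: [1.8, -0.1, 0.1]
grip_width: 0.0006
```

Request:
send_rows(moves=[[[-1, -0.0062, 0, 0.0051, 0, 0, 0], [-1, -0.0031, 0, 0.0026, 0, 0, 0], [-1, 0, 0, 0, 0, 0, 0]]])

```text
clock: 20.5
eef_pos: [0.5138, -0.138, 0.0126]
tcp_rot: [-3.14, 0.699, -0.136]
wrist_force: [1.3, 0.8, 0.2]
grip_width: 0.0
```

Request:
send_rows(moves=[[[-1, -0.0031, 0, 0.0026, 0, 0, 0], [-1, 0, 0, 0, 0, 0, 0]]])

```text
clock: 20.7
eef_pos: [0.5119, -0.1379, 0.0126]
tcp_rot: [-3.14, 0.699, -0.137]
wrist_force: [1.2, 0.9, 1.0]
grip_width: -0.0
```

```bash
python3 m.py s13 -20 -10 0 25 40 
```

```text
t 20.7 tcp jig [ 5.5 87.1 -5.4] F jig [-1. -1.  1.] w -0.0 q [-0.38  0.99  1.24 -0.15  1.6   1.38]
rot err share [0.0001 0.0001 0.0004]
y -20.0 wood -0.5 28.0 line 12.5 depth 8.0
y -10.0 wood 0.0 28.5 line 16.0 depth 13.0
y 0.0 wood 0.0 29.0 line 18.0 depth 6.0
y 25.0 wood 7.0 29.0 line 19.0 depth 15.0
y 40.0 wood 7.5 28.0 line 19.0 depth 12.0
```

Request:
send_rows(moves=[[[-1, -0.0031, 0, 0.0026, 0, 0, 0], [-1, 0, 0, 0, 0, 0, 0]]])

```text
clock: 20.95
eef_pos: [0.5101, -0.1377, 0.0125]
tcp_rot: [-3.14, 0.698, -0.136]
wrist_force: [3.3, 1.3, 0.4]
grip_width: 0.0003
```

Request:
send_rows(moves=[[[-1, -0.0031, 0, 0.0026, 0, 0, 0], [-1, 0, 0, 0, 0, 0, 0]]])

```text
clock: 21.15
eef_pos: [0.5099, -0.1377, 0.0125]
tcp_rot: [-3.141, 0.694, -0.137]
wrist_force: [6.7, 1.6, 1.3]
grip_width: 0.0002
```

Request:
send_rows(moves=[[[-1, 0.0306, 0, -0.0257, 0, 0, 0], [-1, 0.0306, 0, -0.0257, 0, 0, 0], [-1, 0, -0.09, 0, 0, 0, 0], [-1, 0, -0.09, 0, 0, 0, 0], [-1, 0, -0.049, 0, 0, 0, 0]]])

```text
clock: 21.65
eef_pos: [0.5617, -0.0265, 0.0125]
tcp_rot: [-3.14, 0.703, -0.134]
wrist_force: [0.5, 0.4, -0.3]
grip_width: 0.0009
```

Request:
send_rows(moves=[[[-1, 0, 0, 0, 0, 0, 0], [-1, -0.0153, 0, 0.0128, 0, 0, 0], [-1, -0.0153, 0, 0.0128, 0, 0, 0], [-1, 0, 0, 0, 0, 0, 0]]])

```text
clock: 22.05
eef_pos: [0.5411, -0.0276, 0.0128]
tcp_rot: [3.142, 0.703, -0.138]
wrist_force: [0.0, -0.0, -0.3]
grip_width: 0.0003
```

```bash
python3 m.py s14 -45 -38 -30 -20 -10 0 8 20 30 40 55 65 75 90 105
```

```text
t 22.05 tcp jig [ -8.  -26.2  -5.2] F jig [-0.   0.  -0.3] w 0.0003 q [-0.22  1.01  1.19 -0.06  1.64  1.5 ]
rot err share [0.0002 0.0008 0.0003]
y -45.0 wood 21.0 29.5 line -60.0 depth -9
y -38.0 wood -1.0 29.0 line 8.5 depth 5.0
y -30.0 wood -12.0 28.5 line 9.0 depth 11.0
y -20.0 wood -9.0 28.0 line 12.0 depth 5.0
y -10.0 wood -5.0 28.5 line 15.5 depth 15.0
y 0.0 wood -1.5 29.0 line 18.0 depth 5.0
y 8.0 wood 0.0 14.5 line -60.0 depth -9.0
y 20.0 wood -0.5 29.0 line 19.0 depth 17.0
y 30.0 wood -1.5 29.0 line 18.5 depth 9.0
y 40.0 wood -0.5 28.0 line 19.0 depth 10.0
y 55.0 wood -1.5 29.5 line 19.0 depth 16.0
y 65.0 wood 1.0 28.0 line 19.5 depth 15.0
y 75.0 wood -1.0 29.0 line 19.5 depth 13.0
y 90.0 wood 0.0 28.5 line 19.0 depth 10.0
y 105.0 wood -0.5 29.5 line 20.0 depth 13.0
```

Request:
send_rows(moves=[[[-1, -0.0046, 0, 0.0038, 0, 0, 0], [-1, -0.0046, 0, 0.0038, 0, 0, 0], [-1, -0.0046, 0, 0.0038, 0, 0, 0], [-1, 0, 0, 0, 0, 0, 0]]])

```text
clock: 22.5
eef_pos: [0.5357, -0.0257, 0.0126]
tcp_rot: [-3.14, 0.695, -0.137]
wrist_force: [2.1, 0.6, 0.1]
grip_width: 0.0006
```

```bash
python3 m.py s15 -40 -30 -20 -10 0 8 20 
```

```text
t 22.5 tcp jig [ -2.4 -27.3  -5.4] F jig [-2.  -0.9  0.1] w 0.0006 q [-0.22  1.    1.22 -0.05  1.62  1.5 ]
rot err share [ 0.0001 -0.0004  0.0004]
y -40.0 wood 7.0 29.5 line 17.5 depth -1.0
y -30.0 wood -8.0 28.5 line 11.5 depth 13.0
y -20.0 wood -6.0 27.5 line 14.5 depth 5.0
y -10.0 wood -2.0 28.5 line 18.5 depth 16.0
y 0.0 wood 1.5 29.0 line 21.0 depth 2.0
y 8.0 wood 2.5 16.0 line -60.0 depth -9.0
y 20.0 wood 0.0 29.0 line 19.0 depth 17.0
```

Request:
send_rows(moves=[[[-1, -0.0046, 0, 0.0038, 0, 0, 0], [-1, 0, 0, 0, 0, 0, 0], [-1, 0, 0, 0, 0, 0, 0]]])

```text
clock: 22.85
eef_pos: [0.5351, -0.0254, 0.0125]
tcp_rot: [-3.14, 0.69, -0.137]
wrist_force: [8.2, -1.0, 0.7]
grip_width: 0.0003
```

```bash
python3 m.py s16 -30 -20 -10 0 20 
```

```text
t 22.85 tcp jig [ -1.8 -27.5  -5.5] F jig [-8.3 -0.2  0.7] w 0.0003 q [-0.22  1.    1.22 -0.05  1.61  1.5 ]
rot err share [ 0.0001 -0.0013  0.0004]
y -30.0 wood -6.5 28.5 line 12.5 depth 13.0
y -20.0 wood -6.0 27.5 line 15.5 depth 9.0
y -10.0 wood -1.5 28.5 line 17.0 depth 13.0
y 0.0 wood 1.0 29.0 line 21.5 depth 1.0
y 20.0 wood 0.0 29.0 line 19.0 depth 16.0
```

Request:
send_rows(moves=[[[-1, 0.0306, 0, -0.0257, 0, 0.0015, 0], [-1, 0.003, -0.04, 0.003, 0, 0, 0], [-1, 0, -0.032, 0, 0, 0, 0], [-1, -0.0306, 0, 0.0257, 0, 0, 0], [-1, -0.015, 0, 0.0126, 0, 0, 0]]])

```text
clock: 23.4
eef_pos: [0.5238, 0.0144, 0.0105]
tcp_rot: [-3.14, 0.695, -0.134]
wrist_force: [-0.5, 0.7, -0.4]
grip_width: 0.0004
```

Request:
send_rows(moves=[[[-1, -0.0077, 0, 0.0064, 0, 0, 0], [-1, 0, 0, 0, 0, 0, 0]]])

```text
clock: 23.6
eef_pos: [0.5205, 0.0138, 0.0106]
tcp_rot: [-3.14, 0.692, -0.135]
wrist_force: [-0.5, 0.8, -0.1]
grip_width: 0.0001
```

```bash
python3 m.py s17 -30 -20 -10 0 20 
```

```text
t 23.6 tcp jig [ 18.1 -64.3  -7.4] F jig [ 0.6 -0.8 -0.1] w 0.0001 q [-0.17  0.98  1.27 -0.02  1.58  1.54]
rot err share [ 0.0002 -0.0009  0.0005]
y -30.0 wood 19.0 28.5 line -60.0 depth -9
y -20.0 wood 21.5 27.0 line -60.0 depth -9
y -10.0 wood 7.0 28.0 line 16.0 depth 4.0
y 0.0 wood 1.0 29.0 line 19.0 depth 4.0
y 20.0 wood -0.5 29.0 line 19.0 depth 16.0
```

Request:
send_rows(moves=[[[-1, -0.003, 0.01, 0.0026, 0, 0, 0], [-1, 0, 0.008, 0, 0, 0, 0], [-1, 0, 0.006, 0, 0, 0, 0], [-1, 0, 0, 0, 0, 0, 0]]])

```text
clock: 24.05
eef_pos: [0.5186, 0.0003, 0.0102]
tcp_rot: [-3.14, 0.689, -0.138]
wrist_force: [-0.1, -0.4, -0.2]
grip_width: 0.0005
```

Request:
send_rows(moves=[[[-1, 0, 0.006, 0, 0, 0, 0], [-1, 0, 0, 0, 0, 0, 0]]])

```text
clock: 24.25
eef_pos: [0.5184, -0.0015, 0.0103]
tcp_rot: [-3.139, 0.689, -0.137]
wrist_force: [1.5, 3.1, 0.9]
grip_width: 0.0005
```

```bash
python3 m.py s18 -30 -20 -10 -5 0 5 20 
```

```text
t 24.25 tcp jig [ 18.1 -48.8  -7.7] F jig [-1.  -3.3  0.9] w 0.0005 q [-0.2   0.98  1.28 -0.03  1.57  1.52]
rot err share [-0.0002 -0.0015  0.0004]
y -30.0 wood 14.0 28.5 line 21.0 depth -4.0
y -20.0 wood 17.5 26.5 line -60.0 depth -9
y -10.0 wood 21.0 28.0 line -60.0 depth -9
y -5.0 wood 21.5 28.5 line -60.0 depth -9
y 0.0 wood 20.5 29.0 line -60.0 depth -9
y 5.0 wood 11.0 27.0 line 19.0 depth -6.0
y 20.0 wood -0.5 29.0 line 19.0 depth 19.0
```

Request:
send_rows(moves=[[[-1, 0, 0.003, 0, 0, 0, 0], [-1, 0.003, 0.001, -0.0026, 0, 0, 0], [-1, 0.003, 0.001, -0.0026, 0, 0, 0]]])

```text
clock: 24.6
eef_pos: [0.5208, -0.0023, 0.0104]
tcp_rot: [-3.135, 0.692, -0.135]
wrist_force: [1.0, 7.6, -0.6]
grip_width: 0.0004
```

Request:
send_rows(moves=[[[-1, 0.003, 0.002, -0.0026, 0, 0, 0], [-1, 0, 0.002, 0, 0, 0, 0], [-1, 0, 0, 0, 0, 0, 0]]])

```text
clock: 24.9
eef_pos: [0.5231, -0.0028, 0.0103]
tcp_rot: [-3.131, 0.691, -0.134]
wrist_force: [1.4, 10.8, -0.6]
grip_width: 0.0005
```

```bash
python3 m.py s19 -30 -20 -10 -5 0 5 20 40 60 75 90
```

```text
t 24.9 tcp jig [ 13.2 -48.2  -7.7] F jig [  0.1 -10.9  -0.6] w 0.0005 q [-0.2   0.99  1.27 -0.03  1.58  1.52]
rot err share [-0.0011 -0.0012  0.0007]
y -30.0 wood 9.0 28.5 line 18.5 depth -1.0
y -20.0 wood 12.0 28.0 line 20.5 depth -4.0
y -10.0 wood 15.5 28.5 line -60.0 depth -9.0
y -5.0 wood 16.0 29.0 line -60.0 depth -9.0
y 0.0 wood 14.5 28.5 line 21.5 depth -1.0
y 5.0 wood 9.5 22.0 line -60.0 depth -9.0
y 20.0 wood -0.5 29.0 line 18.5 depth 15.0
y 40.0 wood 0.5 27.5 line 18.0 depth 3.0
y 60.0 wood -0.5 29.5 line 18.5 depth 18.0
y 75.0 wood -1.0 29.0 line 19.5 depth 9.0
y 90.0 wood 0.5 28.5 line 19.0 depth 11.0
```

Request:
send_rows(moves=[[[-1, 0, -0.02, 0, 0, 0, 0], [-1, 0, -0.03, 0, 0, 0, 0], [-1, 0.05, -0.03, -0.042, 0, 0, 0], [-1, 0.03, -0.03, -0.0257, 0, 0, 0], [-1, 0, 0, 0, 0, 0, 0]]])

```text
clock: 25.45
eef_pos: [0.5853, 0.0418, 0.0108]
tcp_rot: [-3.14, 0.685, -0.134]
wrist_force: [-0.7, 0.6, 0.8]
grip_width: 0.0006
```

```bash
python3 m.py s20 -40 -34 -30 -20 -10 -5 0 5 20 ; python3 - <<'E'
from h import *
from station import env
t=env.camera("top")["img"][:,:,::-1]
a=cv2.resize(t[200:320,230:380],(400,320),interpolation=cv2.INTER_CUBIC)
b=cv2.resize(cv2.imread('pics/s20.png')[210:300,170:282],(400,320),interpolation=cv2.INTER_CUBIC)
w=cv2.resize(env.camera("wrist")["img"][:,:,::-1],(370,278))
d=cv2.resize(cv2.imread('pics/s19.png')[180:320,150:350],(400,280))
o=np.zeros((600,800,3),np.uint8);o[:320,:400]=a;o[:320,400:]=b;o[320:598,:370]=w;o[320:,400:]=d;cv2.imwrite("pics/m20.png",o)
E
```

```text
t 25.45 tcp jig [ -42.1 -101.1   -7.2] F jig [ 0.7 -0.5  0.8] w 0.0006 q [-0.12  1.05  1.07  0.01  1.71  1.58]
rot err share [ 0.0004 -0.002   0.0007]
y -40.0 wood 6.5 29.5 line 15.5 depth 2.0
y -34.0 wood -7.0 29.0 line 6.0 depth 14.0
y -30.0 wood -15.0 28.5 line 7.0 depth 8.0
y -20.0 wood -10.5 28.0 line 15.5 depth 7.0
y -10.0 wood -5.5 28.5 line 16.5 depth 13.0
y -5.0 wood -3.5 29.0 line 16.0 depth 7.0
y 0.0 wood -0.5 28.5 line 19.0 depth 2.0
y 5.0 wood 1.0 21.5 line 10.0 depth -3.0
y 20.0 wood -0.5 29.0 line 19.5 depth 20.0
```

View pics/m20.png

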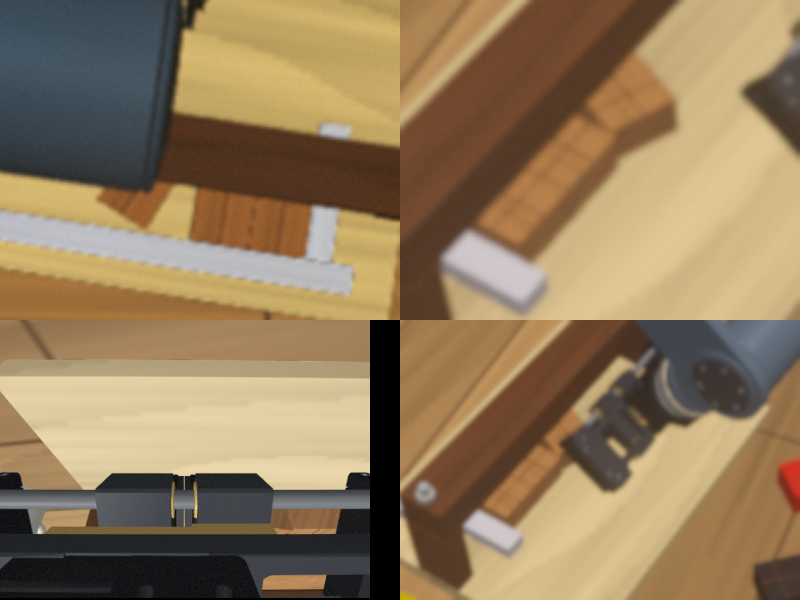

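Request:
send_rows(moves=[[[-1, -0.063, 0, -0.077, 0, 0, 0], [-1, -0.063, 0, -0.077, 0, 0, 0], [-1, -0.063, 0, -0.077, 0, 0, 0], [-1, -0.063, 0, -0.077, 0, 0, 0], [-1, 0, 0, 0, 0, 0.0226, 0]]])

```text
clock: 26.1
eef_pos: [0.5867, 0.038, 0.2138]
tcp_rot: [-3.141, 0.537, -0.139]
wrist_force: [0.2, -0.2, -0.1]
grip_width: 0.0003
```

Request:
send_rows(moves=[[[-1, 0, 0, 0, 0, 0.0226, 0], [-1, 0, 0, 0, 0, 0.0226, 0], [-1, 0, 0, 0, 0, 0.0226, 0], [-1, 0, 0, 0, 0, 0.0226, 0], [-1, 0, 0, 0, 0, 0.0226, 0]]])

```text
clock: 26.6
eef_pos: [0.5821, 0.0392, 0.2111]
tcp_rot: [-3.141, -0.168, -0.138]
wrist_force: [0.6, 0.2, -0.3]
grip_width: 0.0007
```

Request:
send_rows(moves=[[[-1, 0, 0, 0, 0, 0.0226, 0], [-1, 0, 0, 0, 0, 0.0226, 0], [-1, 0, 0, 0, 0, 0, 0]]])

```text
clock: 26.9
eef_pos: [0.5731, 0.0409, 0.2057]
tcp_rot: [-3.141, -0.426, -0.137]
wrist_force: [-1.3, -0.6, -0.8]
grip_width: 0.0004
```

```bash
python3 - <<'E'
import h
from h import *
s,r=state()
z=r.as_matrix()[:,2]@Mj;print("tool z in jig",z.round(3))
d=go([70,-100,150],r);d=go([70,-100,20],r);d=go([70,-100,-5],r)
for v in ([10,0,0],[0,0,10]): print(v,(r.as_matrix().T@(Mj@np.array(v)/1e3)/.5).round(4))
E
```

```text
t 26.9 tcp jig [-30.2 -98.5 187.7] F jig [ 1.2  0.8 -0.8] w 0.0004 q [-0.12  0.32  1.9  -0.02  0.5   1.6 ]
rot err share [ 0.     -0.179   0.0005]
tool z in jig [-0.414 -0.001 -0.91 ]
to [70, -100, 150] shares [-0.2137 -0.0036 -0.0142]
to [70, -100, 20] shares [-0.3212 -0.0036  0.2225]
to [70, -100, -5] shares [-0.3419 -0.0036  0.2681]
[10, 0, 0] [-0.0182 -0.0001 -0.0083]
[0, 0, 10] [ 0.0083 -0.     -0.0182]
```

Request:
send_rows(moves=[[[-1, -0.0625, -0.0036, -0.0285, 0, 0, 0], [-1, -0.0625, 0, -0.0285, 0, 0, 0], [-1, -0.0625, 0, -0.0285, 0, 0, 0], [-1, 0, 0, 0, 0, 0, 0], [-1, -0.0249, 0, 0.0546, 0, 0, 0]]])

```text
clock: 27.4
eef_pos: [0.4869, 0.0549, 0.1829]
tcp_rot: [-3.141, -0.451, -0.138]
wrist_force: [1.3, 0.1, 0.2]
grip_width: 0.0006
```

```bash
python3 - <<'E'
from h import *
from station import env
s,r=state()
go([73,-100,15],r);go([73,-100,-5],r)
E
```

```text
t 27.4 tcp jig [  57.1 -100.3  164.9] F jig [-1.2 -0.3  0.2] w 0.0006 q [-0.11  0.26  2.13 -0.04  0.3   1.64]
rot err share [-1.000e-04 -1.829e-01  4.000e-04]
to [73, -100, 15] shares [-0.1592  0.0008  0.2559]
to [73, -100, -5] shares [-0.1767  0.0009  0.2919]
```

Request:
send_rows(moves=[[[-1, -0.0365, 0, 0.0801, 0, 0, 0], [-1, -0.0365, 0, 0.0801, 0, 0, 0], [-1, 0, 0, 0, 0, 0, 0]]])

```text
clock: 27.7
eef_pos: [0.4819, 0.0529, 0.086]
tcp_rot: [-3.136, -0.418, -0.138]
wrist_force: [0.2, 0.1, 1.1]
grip_width: 0.0007
```

```bash
python3 - <<'E'
from h import *
from station import env
s,r=state()
z=r.as_matrix()[:,2]@Mj;print("tool z in jig",z.round(3))
go([73,-100,15],r);go([73,-100,-5],r)
E
```

```text
t 27.7 tcp jig [ 61.8 -97.6  68. ] F jig [-0.2 -0.2  1.1] w 0.0007 q [-0.12  0.5   2.22 -0.18  0.01  1.77]
rot err share [-0.0008 -0.1776  0.0007]
tool z in jig [-0.406 -0.006 -0.914]
to [73, -100, 15] shares [-0.0634 -0.0043  0.0878]
to [73, -100, -5] shares [-0.0797 -0.0041  0.1244]
```

Request:
send_rows(moves=[[[-1, -0.029, 0, -0.0133, 0, -0.0125, 0], [-1, 0, 0, 0, 0, -0.0125, 0], [-1, 0, 0, 0, 0, 0, 0]]])

```text
clock: 28.0
eef_pos: [0.4759, 0.0549, 0.0974]
tcp_rot: [-3.134, -0.293, -0.137]
wrist_force: [1.2, 0.1, 0.2]
grip_width: 0.0007
```

```bash
python3 - <<'E'
from h import *
from station import env
s,r=state()
z=r.as_matrix()[:,2]@Mj;print("tool z in jig",z.round(3))
go([77,-100,15],r);go([77,-100,-4],r)
E
```

```text
t 28.0 tcp jig [ 68.  -98.8  79.4] F jig [-1.2 -0.3  0.2] w 0.0007 q [-0.12  0.45  2.12  0.01  0.28  1.57]
rot err share [-0.0011 -0.1577  0.0011]
tool z in jig [-0.288 -0.009 -0.957]
to [77, -100, 15] shares [-0.0543 -0.0014  0.1181]
to [77, -100, -4] shares [-0.0652 -0.0012  0.1545]
```

Request:
send_rows(moves=[[[-1, -0.03, -0.0014, 0.02, -0.001, 0, 0.001], [-1, -0.0122, 0, 0.049, 0, 0, 0], [-1, -0.0122, 0, 0.049, 0, 0, 0], [-1, 0, 0, 0, 0, 0, 0]]])

```text
clock: 28.4
eef_pos: [0.4593, 0.0581, 0.0285]
tcp_rot: [-3.139, -0.279, -0.142]
wrist_force: [-0.0, -0.6, -0.4]
grip_width: 0.0005
```

```bash
cat > g.py <<'E'
from h import *
import sys
s,r=state()
z=r.as_matrix()[:,2]@Mj;print("tool z in jig",z.round(3))
go([float(v) for v in sys.argv[1:4]],r)
E
python3 g.py 76 -98 -4
```

```text
t 28.4 tcp jig [ 84.9 -99.6  10.5] F jig [-0.1  0.6 -0.4] w 0.0005 q [-0.11  0.62  2.2  -0.12  0.05  1.72]
rot err share [-0.0005 -0.1556 -0.0002]
tool z in jig [-0.276 -0.002 -0.961]
to [76.0, -98.0, -4.0] shares [0.0091 0.0033 0.0328]
```

Request:
send_rows(moves=[[[-1, 0.008, 0.002, 0.012, 0, -0.008, 0], [-1, 0.001, 0, 0.012, 0, 0, 0], [-1, 0, 0, 0, 0, 0, 0]]])

```text
clock: 28.7
eef_pos: [0.4677, 0.0559, 0.02]
tcp_rot: [-3.139, -0.234, -0.143]
wrist_force: [-0.6, 0.6, -0.1]
grip_width: 0.0002
```

```bash
python3 g.py 79 -90 -4
```

```text
t 28.7 tcp jig [ 76.2 -98.6   2. ] F jig [ 0.7 -0.5 -0.1] w 0.0002 q [-0.12  0.64  2.14 -0.03  0.13  1.62]
rot err share [-0.0005 -0.1483 -0.0003]
tool z in jig [-0.232 -0.002 -0.973]
to [79.0, -90.0, -4.0] shares [-0.0081  0.0173  0.0103]
```

Request:
send_rows(moves=[[[-1, -0.007, 0.01, 0.0125, 0, 0, 0], [-1, 0, 0.01, 0, 0, 0, 0], [-1, 0, 0.01, 0, 0, 0, 0], [-1, 0, 0.01, 0, 0, 0, 0], [-1, 0, 0, 0, 0, 0, 0]]])

```text
clock: 29.2
eef_pos: [0.4607, 0.0364, 0.0126]
tcp_rot: [-3.139, -0.23, -0.144]
wrist_force: [0.3, 0.7, -0.2]
grip_width: 0.0006
```

Request:
send_rows(moves=[[[-1, 0, 0.01, 0, 0, 0, 0], [-1, 0, 0.01, 0, 0, 0, 0], [-1, 0, 0.01, 0, 0, 0, 0], [-1, 0, 0, 0, 0, 0, 0]]])

```text
clock: 29.6
eef_pos: [0.4589, 0.0217, 0.0123]
tcp_rot: [-3.139, -0.23, -0.143]
wrist_force: [-0.2, -0.3, -0.3]
grip_width: 0.0006
```

```bash
python3 m.py s21 -38 -30 -20 -10 0 5 8 20 60 90;python3 g.py 79 -45 -4
```

```text
t 29.6 tcp jig [ 80.2 -63.5  -5.7] F jig [ 0.1  0.3 -0.3] w 0.0006 q [-0.21  0.65  2.18  0.21  0.08  1.3 ]
rot err share [-0.0005 -0.1477 -0.0004]
y -38.0 wood 7.5 29.0 line 14.0 depth 2.0
y -30.0 wood -20.5 28.0 line 2.5 depth 15.0
y -20.0 wood -16.5 27.0 line 4.0 depth 13.0
y -10.0 wood -13.0 27.5 line 6.0 depth 11.0
y 0.0 wood -11.0 29.0 line 6.5 depth 8.0
y 5.0 wood -10.0 28.0 line 9.0 depth 18.0
y 8.0 wood -10.0 23.0 line 9.5 depth 6.0
y 20.0 wood 0.0 28.5 line 19.0 depth 17.0
y 60.0 wood 0.0 29.0 line 18.5 depth 16.0
y 90.0 wood 1.0 27.5 line 19.0 depth 7.0
t 29.65 tcp jig [ 80.2 -63.7  -5.8] F jig [-0.5  0.2  0. ] w 0.0009 q [-0.21  0.65  2.18  0.21  0.08  1.3 ]
rot err share [-0.0005 -0.1477 -0.0004]
tool z in jig [-0.228 -0.002 -0.974]
to [79.0, -45.0, -4.0] shares [ 0.0032  0.0374 -0.003 ]
```

Request:
send_rows(moves=[[[-1, 0, 0.009, 0, 0, 0, 0], [-1, 0, 0.009, 0, 0, 0, 0], [-1, 0, 0.008, 0, 0, 0, 0], [-1, 0, 0.006, 0, 0, 0, 0], [-1, 0, 0, 0, 0, 0, 0]]])

```text
clock: 30.15
eef_pos: [0.4568, 0.006, 0.0119]
tcp_rot: [-3.139, -0.229, -0.143]
wrist_force: [-0.2, -0.0, -0.2]
grip_width: 0.0006
```

Request:
send_rows(moves=[[[-1, 0, 0.004, 0, 0, 0, 0], [-1, 0, 0, 0, 0, 0, 0]]])

```text
clock: 30.35
eef_pos: [0.4564, 0.0041, 0.0118]
tcp_rot: [-3.139, -0.229, -0.143]
wrist_force: [-0.2, 0.6, 0.4]
grip_width: 0.0004
```

```bash
python3 m.py s22 -38 -30 -20 -10 0 5 8 20 60 90
```

```text
t 30.35 tcp jig [ 80.2 -45.8  -6.2] F jig [ 0.2 -0.5  0.4] w 0.0004 q [-0.26  0.65  2.18  0.37  0.08  1.09]
rot err share [-0.0005 -0.1476 -0.0003]
-38.0 hidden
y -30.0 wood -22.5 28.5 line 0.5 depth 14.0
y -20.0 wood -20.0 27.5 line 0.5 depth 17.0
y -10.0 wood -18.5 26.5 line 0.0 depth 10.0
y 0.0 wood -18.5 28.5 line 1.0 depth 17.0
y 5.0 wood -19.0 29.0 line 0.0 depth 17.0
y 8.0 wood -19.5 29.0 line 1.0 depth 19.0
y 20.0 wood 0.0 28.5 line 18.5 depth 16.0
y 60.0 wood 0.0 29.0 line 18.5 depth 17.0
y 90.0 wood 1.0 27.5 line 19.0 depth 9.0
```

Request:
send_rows(moves=[[[-1, 0, 0.003, 0, 0, 0, 0], [-1, 0, 0, 0, 0, 0, 0]]])

```text
clock: 30.6
eef_pos: [0.4557, 0.0036, 0.0117]
tcp_rot: [-3.138, -0.227, -0.141]
wrist_force: [0.8, 6.3, 2.9]
grip_width: 0.0002
```

Request:
send_rows(moves=[[[-1, 0, 0.003, 0, 0, 0, 0], [-1, 0, 0, 0, 0, 0, 0]]])

```text
clock: 30.8
eef_pos: [0.4547, 0.0035, 0.0117]
tcp_rot: [-3.136, -0.225, -0.14]
wrist_force: [3.3, 14.8, 4.7]
grip_width: 0.0008
```

Request:
send_rows(moves=[[[-1, 0, -0.02, 0, 0, 0, 0], [-1, 0, -0.03, 0, 0, 0, 0], [-1, 0.022, 0, -0.0975, 0, 0, 0], [-1, 0.022, 0, -0.0975, 0, 0, 0], [-1, 0.022, 0, -0.0975, 0, 0, 0]]])

```text
clock: 31.3
eef_pos: [0.4577, 0.0257, 0.1622]
tcp_rot: [-3.139, -0.226, -0.142]
wrist_force: [1.5, -0.9, -0.2]
grip_width: 0.0004
```

Request:
send_rows(moves=[[[-1, 0.022, 0, -0.0975, 0, 0, 0], [-1, 0.08, 0, 0.018, 0, 0, 0], [-1, 0.08, 0, 0.018, 0, 0, 0], [-1, 0.08, 0, 0.018, 0, 0, 0], [-1, 0.08, 0, 0.018, 0, 0, 0]]])

```text
clock: 31.8
eef_pos: [0.6217, 0.0021, 0.2134]
tcp_rot: [-3.139, -0.23, -0.143]
wrist_force: [0.5, -0.8, -0.4]
grip_width: 0.0006
```

```bash
python3 g.py -90 -10 190
```

```text
t 31.8 tcp jig [-83.7 -66.8 195.4] F jig [-0.6  0.7 -0.4] w 0.0006 q [-0.18  0.42  1.62  0.02  0.88  1.52]
rot err share [-0.0005 -0.1477 -0.0003]
tool z in jig [-0.228 -0.002 -0.974]
to [-90.0, -10.0, 190.0] shares [0.0101 0.1136 0.0131]
```

Request:
send_rows(moves=[[[-1, 0, 0.0162, 0, 0, -0.0211, 0], [-1, 0, 0.0162, 0, 0, -0.0211, 0], [-1, 0, 0.0162, 0, 0, -0.0211, 0], [-1, 0, 0.0162, 0, 0, -0.0211, 0], [-1, 0, 0.0162, 0, 0, -0.0211, 0]]])

```text
clock: 32.3
eef_pos: [0.6151, -0.0383, 0.2133]
tcp_rot: [-3.139, 0.437, -0.141]
wrist_force: [0.3, -0.5, -0.1]
grip_width: 0.0004
```

Request:
send_rows(moves=[[[-1, 0, 0.0162, 0, 0, -0.0211, 0], [-1, 0, 0.0162, 0, 0, -0.0211, 0], [-1, 0.064, 0, 0.0766, 0, 0, 0], [-1, 0.064, 0, 0.0766, 0, 0, 0], [-1, 0, 0, 0, 0, 0, 0]]])

```text
clock: 32.8
eef_pos: [0.607, -0.0525, 0.1045]
tcp_rot: [-3.135, 0.716, -0.138]
wrist_force: [-0.1, -0.2, -0.4]
grip_width: 0.0005
```

```bash
python3 g.py -50 -11 -5
```

```text
t 32.8 tcp jig [-76.7 -10.7  86.5] F jig [ 0.1  0.2 -0.4] w 0.0005 q [-0.24  0.99  0.94 -0.06  1.93  1.47]
rot err share [-0.0008  0.0029  0.0001]
tool z in jig [ 0.656 -0.005 -0.754]
to [-50.0, -11.0, -5.0] shares [0.0798 0.0003 0.1732]
```

Request:
send_rows(moves=[[[-1, 0.0266, 0, 0.0577, -0.0008, 0.003, 0], [-1, 0.0266, 0, 0.0577, 0, 0, 0], [-1, 0.0266, 0, 0.0577, 0, 0, 0], [-1, 0, 0, 0, 0, 0, 0], [-1, -0.0306, 0, 0.0257, 0, 0, 0]]])

```text
clock: 33.3
eef_pos: [0.5714, -0.0482, 0.0219]
tcp_rot: [3.139, 0.675, -0.14]
wrist_force: [-0.1, -1.5, 0.9]
grip_width: 0.0006
```

```bash
python3 m.py s23 -32 -25 -15 -5 0 5 8 20 60; python3 g.py 3 -11 -5.5
```

```text
t 33.3 tcp jig [-40.9 -10.    3.9] F jig [-0.1  1.5  0.9] w 0.0006 q [-0.24  1.02  1.11 -0.07  1.68  1.48]
rot err share [ 0.0003 -0.0037 -0.0001]
y -32.0 wood -21.5 29.5 line 1.0 depth 18.0
y -25.0 wood -19.0 28.5 line 1.5 depth 12.0
y -15.0 wood -19.0 28.0 line 1.0 depth 13.0
y -5.0 wood -19.0 28.5 line 0.5 depth 14.0
y 0.0 wood -34.0 29.0 line 1.0 depth 15.0
y 5.0 wood -19.5 29.5 line 1.0 depth 18.0
y 8.0 wood -20.0 29.5 line -0.5 depth 16.0
y 20.0 wood -0.5 29.0 line 19.5 depth 18.0
y 60.0 wood -1.0 29.5 line 19.0 depth 18.0
t 33.35 tcp jig [-36.3 -10.4   5.4] F jig [ 4.1 -0.9  1. ] w 0.0004 q [-0.24  1.01  1.12 -0.07  1.68  1.48]
rot err share [ 0.0003 -0.0025 -0.    ]
tool z in jig [ 0.631  0.002 -0.776]
to [3.0, -11.0, -5.5] shares [-0.0474 -0.0014  0.0665]
```

Request:
send_rows(moves=[[[-1, 0.012, -0.001, 0.0145, 0, -0.0025, 0], [-1, -0.023, 0, 0.0193, 0, 0, 0], [-1, -0.0077, 0, 0.0064, 0, 0, 0], [-1, -0.0077, 0, 0.0064, 0, 0, 0], [-1, 0, 0, 0, 0, 0, 0]]])

```text
clock: 33.85
eef_pos: [0.5446, -0.0436, 0.0114]
tcp_rot: [3.14, 0.695, -0.14]
wrist_force: [0.0, 0.0, 0.1]
grip_width: 0.0006
```

Request:
send_rows(moves=[[[-1, -0.0062, 0, 0.0051, 0, 0, 0], [-1, -0.0062, 0, 0.0051, 0, 0, 0], [-1, -0.0062, 0, 0.0051, 0, 0, 0], [-1, 0, 0, 0, 0, 0, 0]]])

```text
clock: 34.25
eef_pos: [0.5315, -0.0418, 0.0111]
tcp_rot: [3.14, 0.697, -0.14]
wrist_force: [0.8, 0.4, 0.4]
grip_width: 0.0001
```

```bash
python3 m.py s24 -32 -25 -15 -5 5 20 60; python3 g.py 7 -10 -5.5
```

```text
t 34.25 tcp jig [ -0.5 -10.8  -6.9] F jig [-0.7 -0.5  0.4] w 0.0001 q [-0.24  1.    1.23 -0.07  1.61  1.49]
rot err share [ 0.0002 -0.0002 -0.    ]
y -32.0 wood 0.0 29.0 line 12.5 depth 18.0
y -25.0 wood 0.0 28.5 line 13.0 depth 11.0
y -15.0 wood -5.0 27.0 line 12.0 depth 14.0
y -5.0 wood -7.0 28.5 line 12.5 depth 16.0
y 5.0 wood -7.5 29.0 line 11.5 depth 13.0
y 20.0 wood -0.5 29.0 line 19.0 depth 17.0
y 60.0 wood -1.0 29.5 line 18.5 depth 17.0
t 34.3 tcp jig [ -0.7 -10.8  -6.9] F jig [ 0.1  0.1 -0.6] w 0.0005 q [-0.24  1.    1.23 -0.07  1.61  1.49]
rot err share [ 0.0002 -0.0002 -0.    ]
tool z in jig [ 0.642  0.001 -0.767]
to [7.0, -10.0, -5.5] shares [-0.0135  0.0016  0.0077]
```

Square and 6.5 mm from the fence; finish the push in one batch.

Request:
send_rows(moves=[[[-1, -0.0062, 0, 0.0051, 0, 0, 0], [-1, -0.0023, 0, 0.0019, 0, 0, 0], [-1, 0, 0, 0, 0, 0, 0]]])

```text
clock: 34.6
eef_pos: [0.5263, -0.041, 0.0111]
tcp_rot: [3.14, 0.696, -0.14]
wrist_force: [0.5, 0.7, 0.6]
grip_width: 0.0004
```

Request:
send_rows(moves=[[[-1, -0.0023, 0, 0.0019, 0, 0, 0], [-1, 0, 0, 0, 0, 0, 0]]])

```text
clock: 34.8
eef_pos: [0.5251, -0.0409, 0.011]
tcp_rot: [3.14, 0.696, -0.14]
wrist_force: [-0.2, 0.2, -0.2]
grip_width: 0.0007
```

Request:
send_rows(moves=[[[-1, -0.0023, 0, 0.0019, 0, 0, 0], [-1, 0, 0, 0, 0, 0, 0]]])

```text
clock: 35.0
eef_pos: [0.5242, -0.0409, 0.011]
tcp_rot: [3.14, 0.694, -0.14]
wrist_force: [0.7, -0.6, -0.5]
grip_width: 0.0005
```

```bash
python3 m.py s25 -32 -25 -15 -5 5 20 60
```

```text
t 35.0 tcp jig [  6.9 -10.7  -7. ] F jig [-0.8  0.5 -0.5] w 0.0005 q [-0.25  0.99  1.25 -0.07  1.59  1.49]
rot err share [ 0.0002 -0.0006 -0.0001]
y -32.0 wood 8.5 29.0 line 18.5 depth 15.0
y -25.0 wood 8.0 28.5 line 19.0 depth 11.0
y -15.0 wood 2.5 27.5 line 17.5 depth 8.0
y -5.0 wood 1.0 28.0 line 18.5 depth 5.0
y 5.0 wood 0.5 29.0 line 19.5 depth 12.0
y 20.0 wood 3.5 29.0 line 19.5 depth 19.0
y 60.0 wood -1.0 29.5 line 19.0 depth 17.0
```

Request:
send_rows(moves=[[[-1, -0.0023, 0, 0.0019, 0, 0, 0], [-1, 0, 0, 0, 0, 0, 0]]])

```text
clock: 35.25
eef_pos: [0.5239, -0.0409, 0.011]
tcp_rot: [3.14, 0.691, -0.14]
wrist_force: [5.6, -1.8, -0.2]
grip_width: 0.0003
```

Request:
send_rows(moves=[[[-1, -0.0018, 0, 0.0015, 0, 0, 0], [-1, 0, 0, 0, 0, 0, 0]]])

```text
clock: 35.45
eef_pos: [0.5238, -0.0409, 0.0109]
tcp_rot: [3.14, 0.689, -0.14]
wrist_force: [7.0, -0.9, -0.2]
grip_width: 0.0003
```

Request:
send_rows(moves=[[[-1, 0.0153, 0, -0.0128, 0, 0, 0], [-1, 0.05, 0, -0.042, 0, 0, 0], [-1, 0.05, 0, -0.042, 0, 0, 0], [-1, -0.02, -0.09, -0.023, 0, 0, 0], [-1, 0, -0.09, 0, 0, 0, 0]]])

```text
clock: 35.95
eef_pos: [0.6085, 0.038, 0.0275]
tcp_rot: [3.14, 0.696, -0.144]
wrist_force: [0.3, 0.7, 1.1]
grip_width: 0.0005
```

```bash
python3 m.py s26 -38 -36 -33 -25 -15 -5 5 10 20 30 45 60 70 80 90 100 110; python3 - <<'E'
from h import *
from station import env
c=env.camera("top");cv2.imwrite("pics/t26.png",c["img"][:,:,::-1])
# inner-end / side scan in top view along jig x (block top plane) and y
for y in (-25,-10,5,25,40,55,75,90,105):
    xs=np.arange(60,112,1.);u=proj(c,[world([x,y,32]) for x in xs]).astype(np.float32)
    v=cv2.remap(c["img"],u[:,:1],u[:,1:],cv2.INTER_LINEAR)[:,0].astype(int)
    ok=(v[:,0]-v[:,2]>60)&(v[:,1]<130)&(v[:,0]>110);print(y,"wood",xs[ok][[0,-1]] if ok.any() else None, [int(a) for a in v[36:48:2,2]])
for x in (70,80,90):
    ys=np.arange(-60,130,1.);u=proj(c,[world([x,y,32]) for y in ys]).astype(np.float32)
    v=cv2.remap(c["img"],u[:,:1],u[:,1:],cv2.INTER_LINEAR)[:,0].astype(int)
    ok=(v[:,0]-v[:,2]>60)&(v[:,1]<130);g=ys[ok];print("x",x,"wood y",g[0] if len(g) else None,g[-1] if len(g) else None,"G>130 inside:",[int(b) for b in ys[(v[:,1]>130)&(ys>-33)&(ys<112)]][:10])
E
```

```text
t 35.95 tcp jig [ -65.7 -100.5    9.5] F jig [-0.3 -0.7  1.1] w 0.0005 q [-0.13  1.06  0.98  0.01  1.79  1.59]
rot err share [-0.0002 -0.0003 -0.0005]
-38.0 hidden
y -36.0 wood 1.0 29.5 line 18.5 depth 12.0
y -33.0 wood -3.5 29.0 line 19.0 depth 14.0
y -25.0 wood -1.0 28.5 line 19.0 depth 10.0
y -15.0 wood -1.0 27.5 line 19.0 depth 7.0
y -5.0 wood -0.5 28.5 line 18.5 depth 4.0
y 5.0 wood -1.0 29.5 line 19.0 depth 11.0
y 10.0 wood -0.5 28.0 line 19.0 depth 14.0
y 20.0 wood -0.5 29.0 line 19.5 depth 18.0
y 30.0 wood -1.0 29.0 line 18.5 depth 8.0
y 45.0 wood -1.0 29.0 line 18.5 depth 10.0
y 60.0 wood -1.0 29.5 line 18.5 depth 17.0
y 70.0 wood -0.5 29.0 line 19.0 depth 13.0
y 80.0 wood -1.0 29.0 line 19.5 depth 6.0
y 90.0 wood 0.5 28.5 line 19.0 depth 7.0
y 100.0 wood 0.0 29.5 line 19.5 depth 17.0
y 110.0 wood -1.0 29.0 line 18.5 depth 11.0
-25 wood [60. 97.] [51, 92, 145, 179, 192, 194]
-10 wood [60. 97.] [50, 90, 143, 177, 190, 194]
5 wood [60. 97.] [52, 90, 144, 177, 191, 194]
25 wood [60. 97.] [56, 99, 163, 187, 190, 193]
40 wood [60. 97.] [56, 103, 165, 187, 190, 193]
55 wood [60. 98.] [56, 95, 154, 184, 188, 192]
75 wood [60. 97.] [49, 87, 139, 175, 188, 191]
90 wood [60. 97.] [48, 81, 135, 177, 188, 191]
105 wood [60. 98.] [49, 85, 141, 180, 188, 189]
x 70 wood y -37.0 112.0 G>130 inside: []
x 80 wood y -37.0 112.0 G>130 inside: []
x 90 wood y -37.0 112.0 G>130 inside: []
```

```bash
python3 -c "
from station import env
print(env.hand_in())"
```

```text
the job is handed in; nothing more can be done
None
```

The three blocks are in one tight, square row against the fence and the side stop, and I handed the job in at about 36 s. The robot stood clear of everything. I slid them with closed, tilted fingers: sideways together against the stop, then each one home to the fence.

**One correction along the way:** pushing two blocks at their joint skewed the end block (robot's left) and jammed it against the fence. I freed it by reaching in from the robot's side of the bridge and pressing its inner end sideways. I then pushed it to the fence with about 7 N. The highest force I saw was about 16 N at the wrist, for a moment during that sideways press.

**Last checks:**
- **Square and level:** in the side view, the cross-line on all three blocks sits at the same place within 0.5 mm over the whole width, and their outer ends come level with the bridge edge.
- **Fence and sides:** in the top view, the inner ends line up at the fence within about 1 mm. The wood is continuous, with no gap showing, over about 149–150 mm.
- **Disagreements:** the top view puts the row at jig y −37 to 112 rather than −35 to 115, a shift I put down to calibration (about 2 mm). The fingers also behaved as if they ended about 24 mm short of the stated tip. I worked around that by trial and did not explain it.
- **Not re-tested:** I did not press sideways on the end block again after its final push to the fence.
- **Bystanders:** I steered clear of the glue bottle and the mug, and no force reading suggested I touched them. I did not measure their positions again at the end.

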